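# Hang the chisel caddy on its cleat and bolt it with the hooked rod

## Robot

A 7-joint arm with a two-finger parallel gripper is mounted at the origin on the work surface. World frame = base frame: x ahead of the robot, y to its left, z up, the work surface at z = 0. Lengths are in m, angles in rad, forces in N, time in s.
With the tool pointing down it reaches from about 0.4 to 0.85 m from the base axis. Payload 10.4 kg.
Tool frame: the origin (TCP) lies at the very end of the fingers, on their centre line; the grasp point (between the pads) lies 19 mm behind it (grip_point_offset is the distance from the TCP to the grasp point, in m); z points along the fingers, y is the line along which they close (so a half turn about z gives the same grasp; the last joint's range is limited). The gripper opens to 87 mm and grips with 3 to 60 N. Pads are 19 mm wide; open, the fingers measure 117 mm over their backs; the gripper's body (75 mm by 190 mm) begins 51 mm behind the grasp point.
Start: joints at [1.271, 0.332, -0.065, 1.46, 0.022, 1.35, -0.088], TCP at [0.171, -0.601, 0.188] pointing down, gripper open.
Joint ranges: [-2.6, 2.6], [-0.5, 2.12], [-1.47, 1.34], [0.16, 2.42], [-1.27, 4.41], [0.06, 2.06], [-2.6, 2.6]. Speed limits (rad/s): [2.22, 2.22, 2.79, 2.79, 3.14, 3.14, 3.14].

## Interface

Orientations are given as a unit quaternion [x, y, z, w].
In Python, from bench import * gives the robot as it stands.
- The arm moves only by the tool play_rows, never from a script. Its argument "increments" is text: rows parted by semicolons, each of 7 numbers parted by spaces: the turn, a rotation vector about the tool's x, y, z in rad, then the shift along the tool's x, y, z in m, then the opening, from 0 (shut) to 1 (fully open). A call has 1 to 8 rows; each row is the pose to reach, as a shift and turn from the pose commanded when the call began, along the tool's axes at that moment; what a row does not reach only later rows make up. A row lasts 1/10 s, in which the tool goes at most 50 mm and 8.59 degrees, less where a joint would pass 70% of its speed; a pose out of reach is approached as far as the arm can. A call with a gripper value outside its range is refused whole. The fingers move at their own pace and stop on an object; "grip_force" is the grip in N (left out, the last holds). Time passes only in rows, so rows that repeat a pose let the fingers close. It gives the time, the measured TCP pose, the force, the opening and the grip force at its end, in the units of the state.
- read_state(): the state, without advancing time (a new reading comes with each control period).
- camera(name): name is "scene" or "side" or "wrist"; returns a dict with "color" (384x512x3 uint8, red, green, blue), "fx", "fy", "cx", "cy" (pixels), "camera_from_world" (4x4, takes a point from world to camera coordinates); the wrist camera has in their place "mount" (4x4, takes a point from camera to tool coordinates, whose origin is the TCP and whose axes are the flange's). Camera axes: x right, y down, z forward; pixel columns grow to the right and rows downward; lengths in m; the calibration is good to about 2 mm. A picture is of the moment at which its call begins: read the wrist's pose just before it. There is no depth.
- close_job(): hands the job in; it is judged then, once.
The state is a dict: "time": time; "joint_positions": joint angles; "joint_vel": joint speeds; "joint_torque": joint torques, N m; "ee_pos": TCP position; "eef_rot": TCP orientation; "ft_force": force on the tool from outside, world axes, zero at the start; "torque": the same for the moment, N m; "width": finger opening in m; "grip_force": force on a finger pad.
Only numpy, scipy, OpenCV 4.12 (cv2) and the standard library are available. Lean on these libraries where they do the work, as an engineer would, in place of code of your own. Each camera call takes 0.05 s, during which the arm holds its last target. There are 200 camera calls.

## Task

Hang the wooden caddy, upright and in the middle, on the angled cleat on the front of the board, and let go of it. Then take the hooked rod from the mat and use its hook, not your fingers, to draw the bolt behind the board fully forward over the caddy's back, so that it cannot be lifted off, and lay the rod back down on the mat. Leave everything else on the bench where it is.

Things in the scene. Friction and masses are not known exactly. Their poses are not given: they have to be found in the camera images.
- caddy: Loose open wooden caddy, 150 mm wide (y), 0.35 to 0.7 kg, upright, two rubbing stones in it. Origin: middle (y) of its underside; z up, +x to its rear. Open box x -45 to +35 mm, 45 mm high; back plate x +35 to +45 mm, 125 mm high; foot batten behind it x +45 to +79, z 0 to 20 mm. Unlike the plain tray it has an angled strip at the rear.
- caddy_grip (a point): Point to grip the caddy, over its centre of mass: on its handle, an upright slat in the middle (y = 0), 14 mm thick (y), x -45 to +35 mm, top at z = 120 mm. The point is at x = 10, y = 0, z = 108 mm of the caddy; axes as the caddy's. Grip from above, fingers closing along y.
- caddy_strip (a point): Lower rear end of the caddy's angled strip (110 mm wide in y, 6 mm thick): at x = 68, y = 0, z = 75 mm of the caddy; axes as the caddy's. From the back plate the strip slopes down to the rear at 60 degrees from level.
- stand: Fixed plywood stand with cleat and bolt, turned a little about z. Origin: on the bench at the middle of the board's front face; +x away from the robot, z up. Board 240 mm wide, 170 mm high, 20 mm thick; behind it a deck, top at z = 170 mm, back to x = 210 mm. The caddy hangs with its origin at x = -79, y = 0, z = 36 mm in this frame, axes parallel, its foot batten against the board.
- cleat (a point): Middle of the upper edge of the cleat, an angled plate 150 mm wide on the board's front: at x = -22, y = 0, z = 130 mm of the stand (the plate comes out to x = -27). From here its inner face falls at 60 degrees to the board: a groove open upward. The strip drops in from above; lowered up to 6 mm nearer the robot than its place it still enters and slides home by itself.
- bolt_slide (a joint): Travel of the bolt, m: 0 = fully back (open), 0.06 = fully forward (end stop); starts at 0 to 0.008. Slides to -x of the stand, stays where left, takes 2 to 4 N. A flat steel bar 20 mm wide on the deck, top 14 mm above it; its front end is 6 mm behind the board's face at 0, and 54 mm out in front at 0.06, passing about 10 mm above the back plate of a hung caddy.
- bolt: The bolt: origin on its underside, z up, axes parallel to the stand's; fully back its origin is at x = 81, y = 0, z = 172 mm of the stand. A round upright post of 14 mm diameter stands on it at its x = +45 mm, with a ball of 18 mm diameter on its top, which ends 77 mm above the deck.
- bolt_post (a point): Point on the axis of the bolt's upright post, 42 mm above the deck (z = 212 mm): the height to hook it at. Moves with the bolt; fully back it is at x = 126, y = 0 of the stand. A barred guard covers it: x 60 to 205 mm of the stand, bars 85 to 91 mm above the deck, cheeks at y = -90 and +90 mm, open to the robot. Fingers do not fit through the bars; the rod goes in under them from the front.
- rod: Loose hooked rod, 0.14 to 0.24 kg, lying flat on the mat. Origin: underside of its wooden handle below the point to grip; +x along the rod to the hook, z up. Handle x -68 to +32 mm, 24 mm wide (y), 26 mm high. Steel shaft, 8 mm diameter, axis at z = 13 mm, to x = 182 mm.
- rod_hook (a point): Where a 14 mm post sits in the rod's hook: x = 171, y = 18, z = 13 mm of the rod; axes as the rod's. The hook lies flat: at x = 182 mm the 8 mm bar turns 36 mm to +y (cross-piece), then back towards the handle (short end, axis at y = 36 mm, tip at x = 162 mm). The post enters from the handle's side.
- mat: Thin fixed black mat, 320 mm (x) by 240 mm (y), 3 mm thick; origin at the centre of its underside. The two rods lie on it; the hooked one goes back anywhere on it, handle on the mat.
- bar: Loose straight rod with the same handle and no hook, on the mat, beside and roughly parallel to the hooked rod; same frame as rod. Leave alone.
- tray: Loose plain wooden tray 80 by 150 mm, 105 mm high with its handle slat, no rear strip. Leave alone.
- mallet: Loose round carver's mallet, steel head of 62 mm diameter, wooden handle, 190 mm long, lying. Leave alone.
- blank: Loose pale stone block 110 x 80 x 60 mm. Leave alone.
- mug: Loose white mug, 80 mm diameter, 90 mm high. Leave alone.
- rubber_block: Loose cork sanding block 90 x 45 x 30 mm. Leave alone.
- tin: Loose closed metal tin, 66 mm diameter, 100 mm high. Leave alone.

How it is judged:
By the outcome, as a careful person would: the job done as asked, in the order asked, and still so for the second after the job is handed in, with the robot touching nothing.
It also fails if it takes over 72 s, if anything falls off the work surface, if the arm or the gripper's body presses on something with over 40 N, if the wrist force passes 120 N, or if a joint passes its speed limit or range.

## Working session

There is one attempt and no reset: what is moved stays moved. The work goes in short steps, Python scripts to look and compute and a tool call to move; the robot and the scene stay as the last step left them, time stands still between calls to the robot, and variables do not carry over. Pictures are saved under pics/ and viewed, at most 10 in all, crops included, and the job is handed in when it is done.

Besides the shell and the picture viewer there is one more tool, called after "Request:" as a command line: name --argument value ..., lists and objects as JSON in quotes. play_rows: Moves the arm, as the interface text tells. Its arguments: {"type":"object","properties":{"increments":{"type":"string"},"grip_force":{"type":"number"}},"required":["increments"]}

```bash
mkdir -p pics && ls && python3 - <<'E'
from bench import *
import cv2,numpy as np
s=read_state();print({k:np.round(v,3).tolist() for k,v in s.items()})
for n in ["scene","side"]:
    c=camera(n);cv2.imwrite(f"pics/{n}0.png",cv2.resize(c["color"][:,:,::-1],(800,600),interpolation=cv2.INTER_CUBIC))
    print(n,c["fx"],c["fy"],c["cx"],c["cy"]);print(np.round(c["camera_from_world"],4).tolist())
c=camera("wrist");print(np.round(c["mount"],4).tolist(),c["fx"],c["cx"],c["cy"])
E
```

```text
pics
{'time': 0.0, 'joint_positions': [1.271, 0.333, -0.065, 1.461, 0.022, 1.35, -0.089], 'joint_vel': [0.001, 0.002, -0.001, -0.0, -0.001, 0.001, -0.001], 'joint_torque': [0.0, -62.324, 0.025, -38.99, -0.061, 0.04, 0.0], 'ee_pos': [0.171, -0.601, 0.187], 'eef_rot': [0.99, 0.138, -0.0, -0.001], 'ft_force': [-0.24, 0.109, -0.313], 'torque': [-0.004, -0.03, 0.004], 'grip_force': 0.0, 'width': 0.087}
scene 415.5675604320131 415.5675604320131 253.07125068876996 189.61120550200232
[[0.83, 0.5574, -0.0178, -0.4822], [0.427, -0.6557, -0.6227, -0.1815], [-0.3588, 0.5093, -0.7823, 1.6615], [0.0, 0.0, 0.0, 1.0]]
side 380.4761028068848 380.4761028068848 251.68689803762652 188.17311713070745
[[-0.979, -0.2037, -0.0012, 0.559], [-0.1308, 0.6332, -0.7629, 0.195], [0.1562, -0.7467, -0.6465, 1.5672], [0.0, 0.0, 0.0, 1.0]]
[[0.0001, -0.9581, -0.2865, 0.0777], [1.0, 0.0005, -0.0014, 0.0], [0.0015, -0.2865, 0.9581, -0.1974], [0.0, 0.0, 0.0, 1.0]] 277.5132501661828 258.8836544033358 190.2815222249562
```

View pics/scene0.png

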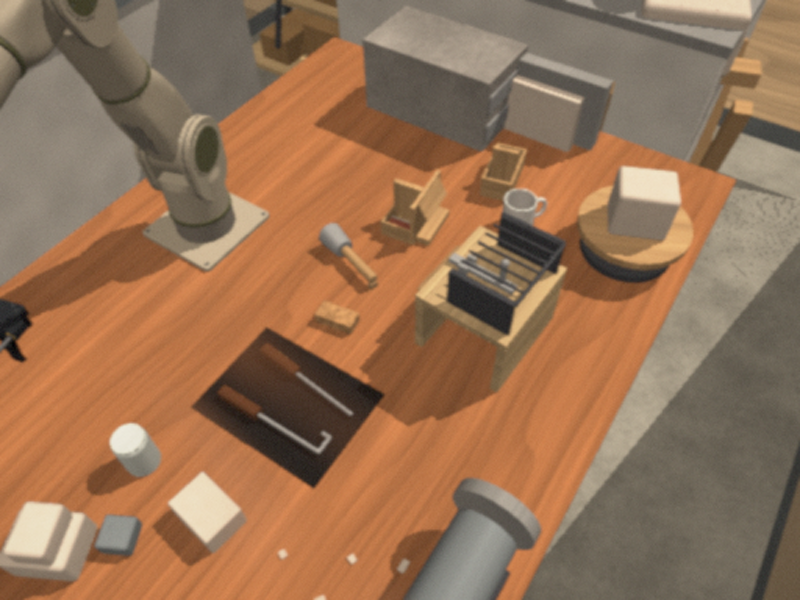

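View pics/side0.png

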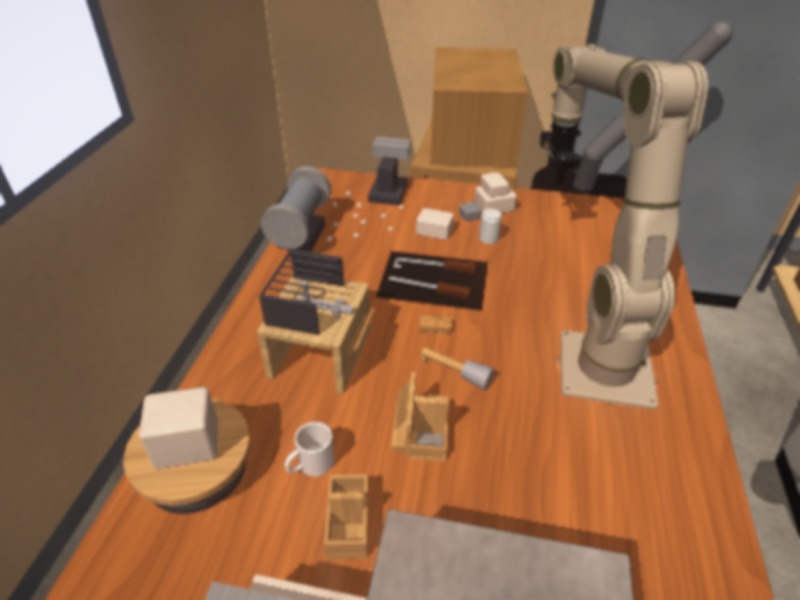

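The scene picture (800x600) shows the caddy at (415,210), stand at (490,300), mat at (290,405) with the hooked rod (handle 238,402, hook 322,443). The side picture shows the caddy at (425,425), stand at (315,310), mat at (435,278).

```bash
cat > h.py <<'E'
from bench import *
import numpy as np, cv2
from scipy.spatial.transform import Rotation as R
def view(n):
    """colour picture, K, world_from_camera"""
    if n=="wrist":
        s=read_state();c=camera(n)
        T=np.eye(4);T[:3,:3]=R.from_quat(s["eef_rot"]).as_matrix();T[:3,3]=s["ee_pos"]
        W=T@np.array(c["mount"])
    else:
        c=camera(n);W=np.linalg.inv(c["camera_from_world"])
    K=np.array([[c["fx"],0,c["cx"]],[0,c["fy"],c["cy"]],[0,0,1]])
    return c["color"],K,W
def save(name,v): cv2.imwrite(f"pics/{name}.png",cv2.resize(v[0][:,:,::-1],(800,600),interpolation=cv2.INTER_CUBIC)); np.savez(f"pics/{name}.npz",c=v[0],K=v[1],W=v[2])
def load(name):
    d=np.load(f"pics/{name}.npz");return d["c"],d["K"],d["W"]
def ray(v,p,sc=0.64):
    p=(np.array(p,float)+.5)*sc-.5
    d=v[2][:3,:3]@np.linalg.inv(v[1])@[p[0],p[1],1];return v[2][:3,3],d/np.linalg.norm(d)
def plane(v,p,z,sc=0.64):
    o,d=ray(v,p,sc);return o+d*(z-o[2])/d[2]
def tri(a,pa,b,pb,sc=0.64):
    o1,d1=ray(a,pa,sc);o2,d2=ray(b,pb,sc)
    t=np.linalg.lstsq(np.c_[d1,-d2],o2-o1,rcond=None)[0]
    P,Q=o1+d1*t[0],o2+d2*t[1];return (P+Q)/2,np.linalg.norm(P-Q)
def proj(v,P,sc=0.64):
    p=np.linalg.inv(v[2])@np.append(P,1);q=v[1]@p[:3];return (q[:2]/q[2]+.5)/sc-.5
def tool(target,yaw=None):
    """shift in present tool axes to world target; turn about tool z so tool y.. is at yaw (tool x heading)"""
    s=read_state();M=R.from_quat(s["eef_rot"]).as_matrix()
    print("shift",np.round(M.T@(np.array(target)-s["ee_pos"]),4), "pose",np.round(s["ee_pos"],4))
    h=np.arctan2(M[1,0],M[0,0]);print("heading deg",np.degrees(h),"tool z",np.round(M[:,2],4))
    if yaw is not None:
        T=np.array([[np.cos(yaw),np.sin(yaw),0],[np.sin(yaw),-np.cos(yaw),0],[0,0,-1]])
        print("rotvec",np.round(R.from_matrix(M.T@T).as_rotvec(),4))
E
python3 - <<'E'
from h import *
a=view("scene");b=view("side");save("s1",a);save("d1",b)
for n,p,q in [("slat top",(408,185),(432,402)),("post ball",(505,262),(312,287)),("rod handle",(238,402),(458,267)),("hook",(322,443),(400,263)),("backplate top",(438,178),(410,385)),("mug",(520,200),(313,435)),("mallet",(335,238),(480,374)),("tray",(505,165),(348,500))]:
    print(n,*np.round(tri(a,p,b,q),3))
g=cv2.cvtColor(a[0],cv2.COLOR_RGB2GRAY)
for n,p in [("mat",(270,330)),("mat",(193,403)),("mat",(315,486)),("mat",(383,395)),("hook",(322,443)),("tin",(150,470))]: print(n,np.round(plane(a,p,.003),3))
for n,p in [("deck FR",(418,295)),("deck BR",(500,338)),("deck BL",(565,265))]: print(n,np.round(plane(a,p,.17),3))
tool([.5,.1,.42])
E
```

```text
Traceback (most recent call last):
ValueError: setting an array element with a sequence. The requested array has an inhomogeneous shape after 1 dimensions. The detected shape was (2,) + inhomogeneous part.
```

```bash
python3 - <<'E'
from h import *
a=load("s1");b=load("d1")
for n,p,q in [("slat top",(408,185),(432,402)),("post ball",(505,262),(312,287)),("rod handle",(238,402),(458,267)),("hook",(322,443),(400,263)),("backplate top",(438,178),(410,385)),("mug",(520,200),(313,435)),("mallet",(335,238),(480,374)),("tray",(505,165),(348,500))]:
    P,e=tri(a,p,b,q);print(n,P.round(3),e.round(4))
for n,p in [("mat",(270,330)),("mat",(193,403)),("mat",(315,486)),("mat",(383,395)),("hook",(322,443)),("tin",(150,470))]: print(n,np.round(plane(a,p,.003),3))
for n,p in [("deck FR",(418,295)),("deck BR",(500,338)),("deck BL",(565,265))]: print(n,np.round(plane(a,p,.17),3))
tool([.5,.1,.42])
E
```

```text
slat top [0.42  0.299 0.115] 0.0017
post ball [0.762 0.103 0.233] 0.0165
rod handle [ 0.429 -0.341  0.015] 0.0098
hook [ 0.62  -0.32   0.013] 0.0062
backplate top [0.482 0.309 0.164] 0.0248
mug [0.661 0.423 0.091] 0.0014
mallet [0.323 0.119 0.034] 0.0015
tray [0.555 0.545 0.066] 0.0064
mat [ 0.353 -0.164  0.003]
mat [ 0.341 -0.392  0.003]
mat [ 0.662 -0.393  0.003]
mat [ 0.658 -0.161  0.003]
hook [ 0.619 -0.316  0.003]
tin [ 0.377 -0.543  0.003]
deck FR [ 0.646 -0.013  0.17 ]
deck BR [ 0.832 -0.016  0.17 ]
deck BL [0.857 0.218 0.17 ]
shift [ 0.5083 -0.5845 -0.2323] pose [ 0.1708 -0.601   0.1874]
heading deg 15.864743563751702 tool z [-2.e-04  6.e-04 -1.e+00]
```

Request:
play_rows --increments "0 0 0.277 0.359 -0.242 -0.213 1;0 0 0.277 0.359 -0.242 -0.213 1;0 0 0.277 0.359 -0.242 -0.213 1;0 0 0.277 0.359 -0.242 -0.213 1;0 0 0.277 0.359 -0.242 -0.213 1;0 0 0.277 0.359 -0.242 -0.213 1;0 0 0.277 0.359 -0.242 -0.213 1;0 0 0.277 0.359 -0.242 -0.213 1"

```text
time: 1.05
ee_pos: [0.403, -0.3252, 0.3654]
eef_rot: [1.0, -0.0, 0.0, 0.0]
ft_force: [1.4, -0.6, 1.2]
width: 0.087
grip_force: 0.0
```

Request:
play_rows --increments "0 0 0 0.08 -0.05 -0.06 1;0 0 0 0.08 -0.05 -0.06 1;0 0 0 0.08 -0.05 -0.06 1;0 0 0 0.08 -0.05 -0.06 1"

```text
time: 1.45
ee_pos: [0.4837, -0.2757, 0.4246]
eef_rot: [1.0, 0.002, 0.0, -0.0]
ft_force: [-0.6, -0.7, 0.4]
width: 0.0873
grip_force: 0.0
```

```bash
python3 - <<'E'
from h import *
v=view("wrist");save("w1",v);tool([.56,.02,.42])
E
```

```text
shift [ 0.0778 -0.297   0.0038] pose [ 0.4823 -0.2771  0.4238]
heading deg 0.03239129039230018 tool z [-5.e-04  1.e-04 -1.e+00]
```

View pics/w1.png

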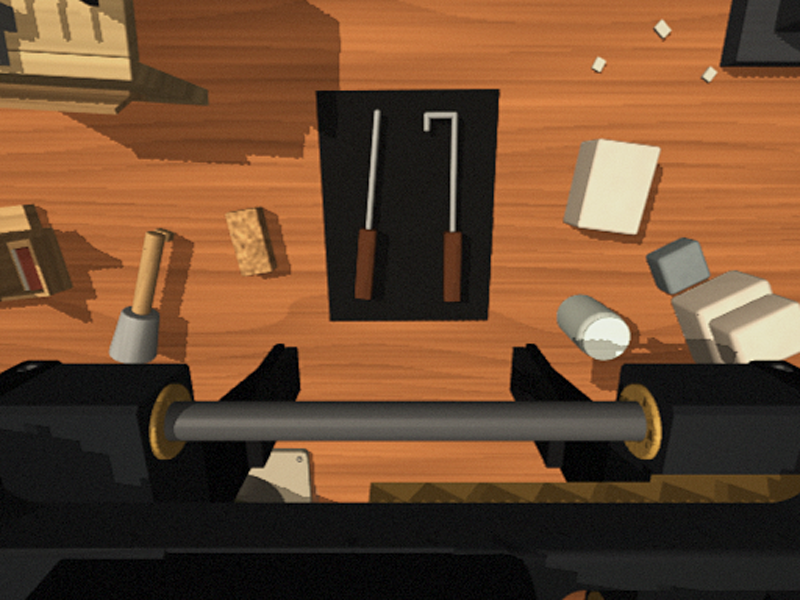

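The wrist picture shows the mat, with hooked rod handle ends at (452,301)/(453,232), shaft x≈455, hook cross-piece at row 115 turning left (+y) to tip (427,130); bar at x≈370; caddy at left edge, stand at top left.

Request:
play_rows --increments "0 0 0 0.118 -0.377 -0.02 1;0 0 0 0.118 -0.377 -0.02 1;0 0 0 0.118 -0.377 -0.02 1;0 0 0 0.118 -0.377 -0.02 1;0 0 0 0.118 -0.377 -0.02 1;0 0 0 0.118 -0.377 -0.02 1;0 0 0 0.118 -0.377 -0.02 1;0 0 0 0.118 -0.377 -0.02 1"

```text
time: 2.3
ee_pos: [0.6004, 0.0998, 0.4436]
eef_rot: [1.0, -0.001, -0.0, 0.001]
ft_force: [0.8, -0.5, 0.8]
width: 0.0872
grip_force: 0.0
```

Request:
play_rows --increments "0 0 0 0 0 0 1;0 0 0 0 0 0 1"

```text
time: 2.5
ee_pos: [0.6002, 0.0993, 0.443]
eef_rot: [1.0, -0.0, -0.001, 0.001]
ft_force: [0.0, -0.8, 0.1]
width: 0.0869
grip_force: 0.0
```

```bash
python3 - <<'E'
from h import *
v=view("wrist");save("w2",v);tool([.48,.24,.42])
E
```

```text
shift [-0.1206 -0.1417  0.0234] pose [0.6003 0.0981 0.4436]
heading deg -0.12889770500987438 tool z [-9.0e-04 -1.7e-03 -1.0e+00]
```

View pics/w2.png

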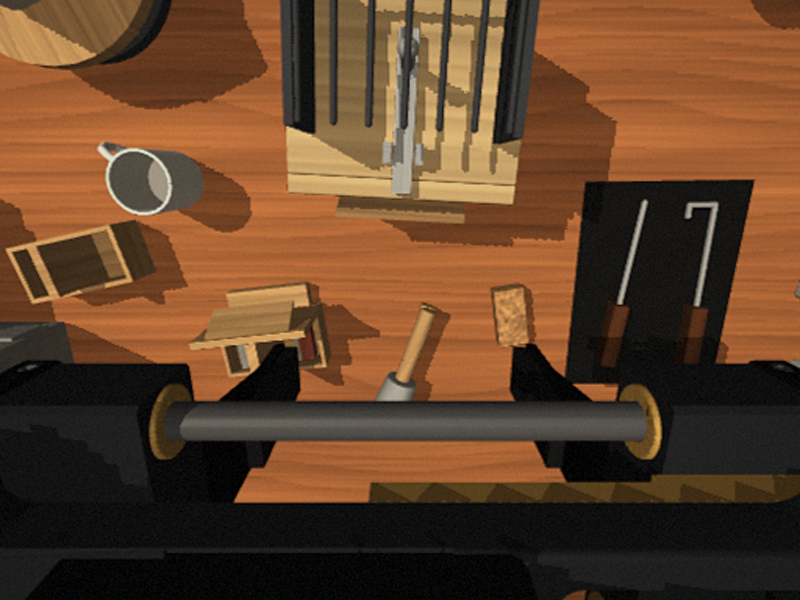

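Wrist picture 2: stand's front top edge runs (287,191)–(514,204), cleat in front of it (337,213)–(464,218), bolt front (402,193), ball (408,47); caddy back plate near (255,325) partly seen, mallet (410,350).

Request:
play_rows --increments "0 0 0 -0.12 -0.142 0.024 1;0 0 0 -0.12 -0.142 0.024 1;0 0 0 -0.12 -0.142 0.024 1;0 0 0 -0.12 -0.142 0.024 1;0 0 0 -0.12 -0.142 0.024 1;0 0 0 -0.12 -0.142 0.024 1"

```text
time: 3.15
ee_pos: [0.4807, 0.2401, 0.4206]
eef_rot: [1.0, -0.001, 0.001, 0.001]
ft_force: [-0.5, -1.3, 0.5]
width: 0.087
grip_force: 0.0
```

```bash
python3 - <<'E'
from h import *
v=view("wrist");save("w3",v);tool([.42,.3,.3])
E
```

```text
shift [-0.0619 -0.0605  0.1203] pose [0.4815 0.2395 0.4204]
heading deg -0.24208895440486147 tool z [ 0.001  -0.0014 -1.    ]
```

View pics/w3.png

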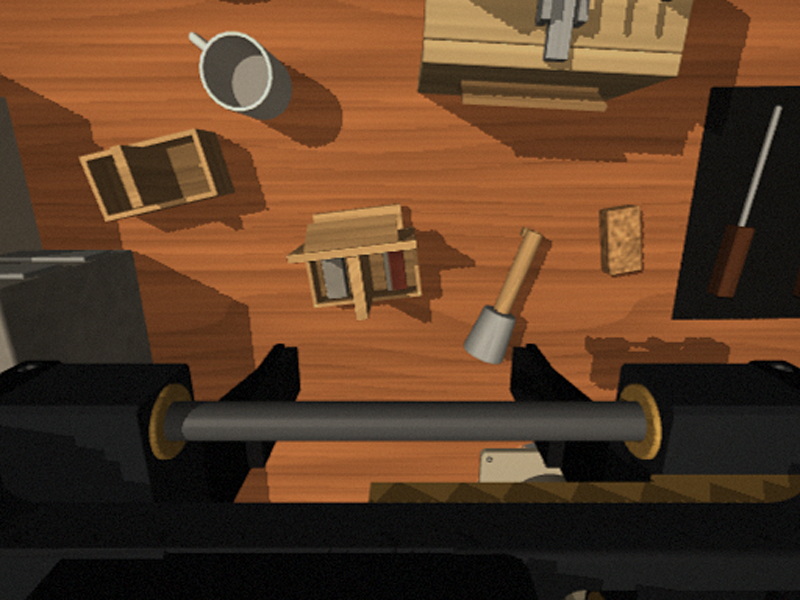

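Wrist picture 3: caddy back plate top edge (289,260)–(417,245), slat top from (353,258) to (362,318); stand front top edge (423,63)–(680,77), bolt front (557,62).

```bash
python3 - <<'E'
from h import *
a,b,c=load("w2"),load("w3"),load("w1");s,d=load("s1"),load("d1")
L,R_=plane(a,(287,192),.17),plane(a,(514,204),.17);print("w2 front",L.round(4),R_.round(4),np.linalg.norm(L-R_),np.degrees(np.arctan2(*(L-R_)[:2])))
L,R_=plane(b,(423,63),.17),plane(b,(680,77),.17);print("w3 front",L.round(4),R_.round(4),np.linalg.norm(L-R_),np.degrees(np.arctan2(*(L-R_)[:2])))
for n,p,q in [("fl",(287,192),(423,63)),("fr",(514,204),(680,77)),("bolt tip",(402,194),(557,62)),("cleat l",(337,213),(463,100)),("cleat r",(464,220),(606,108))]:
    P,e=tri(a,p,b,q);print(n,P.round(4),e.round(4))
P,e=tri(s,(505,262),d,(312,287));print("ball",P,e,"from w2 at .238",plane(a,(408,47),.238).round(4))
A,B=plane(b,(362,318),.12),plane(b,(353,258),.12);print("slat",A.round(4),B.round(4),np.linalg.norm(A-B),np.degrees(np.arctan2((B-A)[1],(B-A)[0])))
L,Q=plane(b,(289,260),.125),plane(b,(417,245),.125);print("plate",L.round(4),Q.round(4),np.linalg.norm(L-Q),np.degrees(np.arctan2(*(L-Q)[:2])))
for n,z,ps in [("handle",.029,[(453,232),(453,301)]),("shaft/hook",.016,[(453,228),(456,115),(427,115),(427,130)])]:
    for p in ps: print(n,plane(c,p,z).round(4))
# zoomed crops around the caddy and stand in w3/w2, side by side
ca=cv2.resize(b[0][140:215,170:290,::-1],(800,500),interpolation=cv2.INTER_CUBIC);cv2.imwrite("pics/cr3.png",ca)
E
```

```text
w2 front [0.653  0.2236 0.17  ] [ 0.6406 -0.0169  0.17  ] 0.24077608308162646 2.955744259363186
w3 front [0.652  0.2227 0.17  ] [ 0.6396 -0.0181  0.17  ] 0.24106245054796205 2.94888766792658
fl [0.6525 0.2231 0.1701] 0.0014
fr [ 0.64   -0.0172  0.1705] 0.0015
bolt tip [0.651  0.1017 0.1795] 0.0013
cleat l [0.6266 0.1788 0.1248] 0.0
cleat r [0.6185 0.0296 0.1272] 0.0007
ball [0.76223226 0.10261912 0.23254051] 0.016538514327759303 from w2 at .238 [0.7731 0.0966 0.238 ]
slat [0.3841 0.2923 0.12  ] [0.4582 0.3005 0.12  ] 0.07456501759854375 6.331159964129968
plate [0.457 0.374 0.125] [0.4741 0.226  0.125 ] 0.14893964517632613 -6.5890747086065256
handle [ 0.478  -0.3408  0.029 ]
handle [ 0.3795 -0.3443  0.029 ]
shaft/hook [ 0.4818 -0.3421  0.016 ]
shaft/hook [ 0.6276 -0.3409  0.016 ]
shaft/hook [ 0.6274 -0.3033  0.016 ]
shaft/hook [ 0.6093 -0.3036  0.016 ]
```

View pics/cr3.png

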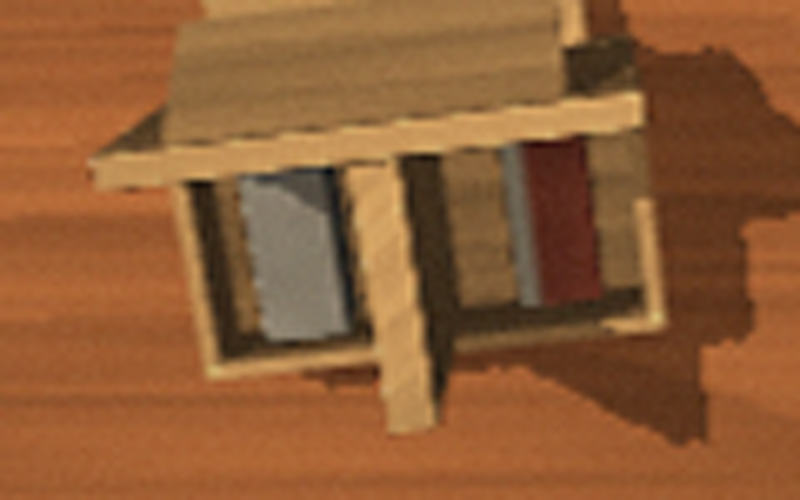

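Crop: slat top clean from (372,168) to (412,430), plate top mid-line (93,173)–(641,111); caddy yaw ≈ +6.5°, origin ≈ (0.426,0.296); stand front mid (0.6463,0.1029), yaw ≈ −3.0°.

Request:
play_rows --increments "0 0 -0.118 -0.046 -0.058 0.26 1;0 0 -0.118 -0.046 -0.058 0.26 1;0 0 -0.118 -0.046 -0.058 0.26 1;0 0 -0.118 -0.046 -0.058 0.26 1;0 0 -0.118 -0.046 -0.058 0.26 1;0 0 -0.118 -0.046 -0.058 0.26 1;0 0 -0.118 -0.046 -0.058 0.26 1;0 0 -0.118 -0.046 -0.058 0.26 1"

```text
time: 4.0
ee_pos: [0.436, 0.2988, 0.1611]
eef_rot: [0.998, 0.057, 0.0, -0.0]
ft_force: [0.4, 0.4, 0.2]
width: 0.0871
grip_force: 0.0
```

```bash
python3 - <<'E'
from h import *
a,b=load("w2"),load("w3")
print("plate corner",*tri(a,(322,331),b,(417,245)))
v=view("wrist");save("w4",v)
tool([.4355,.2973,.089],np.radians(6.5))
m=R.from_euler("z",6.5,degrees=True).as_matrix();O=np.array([.4259,.296,0])
for P in [(.040,.075,.125),(.04,-.075,.125),(-.045,0,.12),(.03,0,.12)]: print(proj(v,O+m@P).round(1))
E
```

```text
plate corner [0.45957064 0.22051956 0.06431965] 0.01124917852303781
shift [-0.0012  0.0019  0.0728] pose [0.4363 0.2993 0.1618]
heading deg 6.598706288062974 tool z [ 1.8e-03  8.0e-04 -1.0e+00]
rotvec [-0.0006 -0.0019  0.0017]
[271.1 259.3]
[545.  259.9]
[407.4 393.9]
[407.9 275.2]
```

View pics/w4.png

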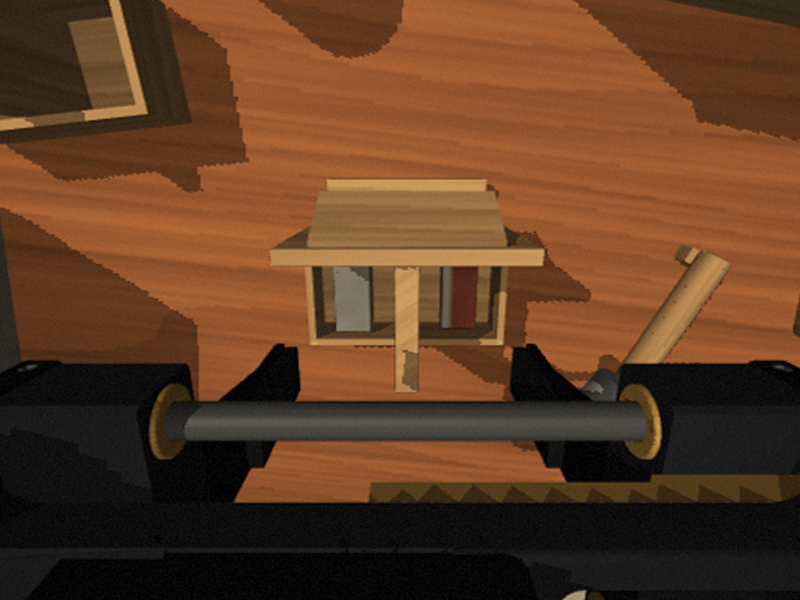

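Picture: the aligned caddy, plate top corners at (270,257)/(544,257), slat end (407,391) – the predictions from the pose agree within 3 px, which confirms heights and yaw. Lower and grip.

Request:
play_rows --increments "0 0 0 -0.001 0.001 0.04 1;0 0 0 -0.001 0.001 0.073 1;0 0 0 -0.001 0.001 0.073 1;0 0 0 -0.001 0.001 0.073 0.1;0 0 0 -0.001 0.001 0.073 0.1;0 0 0 -0.001 0.001 0.073 0.1;0 0 0 -0.001 0.001 0.073 0.1;0 0 0 -0.001 0.001 0.073 0.1" --grip_force 40

```text
time: 4.85
ee_pos: [0.4339, 0.2991, 0.088]
eef_rot: [0.998, 0.059, 0.001, -0.0]
ft_force: [0.3, 1.0, -0.5]
width: 0.0549
grip_force: 0.0
```

Request:
play_rows --increments "0 0 0 0 0 0 0;0 0 0 0 0 0 0;0 0 0 0 0 0 0;0 0 0 0 0 0 0"

```text
time: 5.25
ee_pos: [0.4335, 0.2989, 0.0872]
eef_rot: [0.998, 0.059, -0.0, 0.0]
ft_force: [-0.0, -0.5, 0.2]
width: 0.0231
grip_force: 0.0
```

Request:
play_rows --increments "0 0 0 0 0 0 0;0 0 0 0 0 0 0;0 0 0 0 0 0 0;0 0 0 0 0 0 0;0 0 0 0 0 -0.02 0;0 0 0 0 0 -0.06 0;0 0 0 0 0 -0.1 0;0 0 0 0 0 -0.1 0"

```text
time: 6.05
ee_pos: [0.4355, 0.301, 0.1925]
eef_rot: [0.998, 0.059, 0.004, -0.002]
ft_force: [0.8, 0.6, 0.4]
width: 0.0007
grip_force: 0.0
```

```bash
python3 - <<'E'
from h import *
st=np.array([.6463,.1029,0]);ps=np.radians(-2.97);m=R.from_euler("z",ps).as_matrix()
O=np.array([.4259,.296,0]);mc=R.from_euler("z",6.5,degrees=True).as_matrix()
s=read_state();print(s["width"],s["grip_force"],s["ft_force"].round(2) if hasattr(s["ft_force"],'round') else s["ft_force"])
off=mc.T@(np.array([.4335,.2989,.0872])-O);print("tcp in caddy",off) 
off[1]=0.
for d in [(-.082,0,.15),(-.082,0,.036)]:
    print(d,(st+m@(np.array(d)+off)).round(4))
tool(st+m@(np.array([-.13,0,.12])+off),ps)
v=view("wrist");save("w5",v)
E
```

```text
0.0007011810305775775 0.0 [0.81 0.59 0.4 ]
tcp in caddy [0.00787944 0.00202101 0.0872    ]
(-0.082, 0, 0.15) [0.5723 0.1067 0.2372]
(-0.082, 0, 0.036) [0.5723 0.1067 0.1232]
shift [ 0.0657  0.2008 -0.0148] pose [0.4355 0.301  0.1925]
heading deg 6.766596506183793 tool z [ 0.007   0.0038 -1.    ]
rotvec [-0.0036 -0.0072  0.1699]
```

View pics/w5.png

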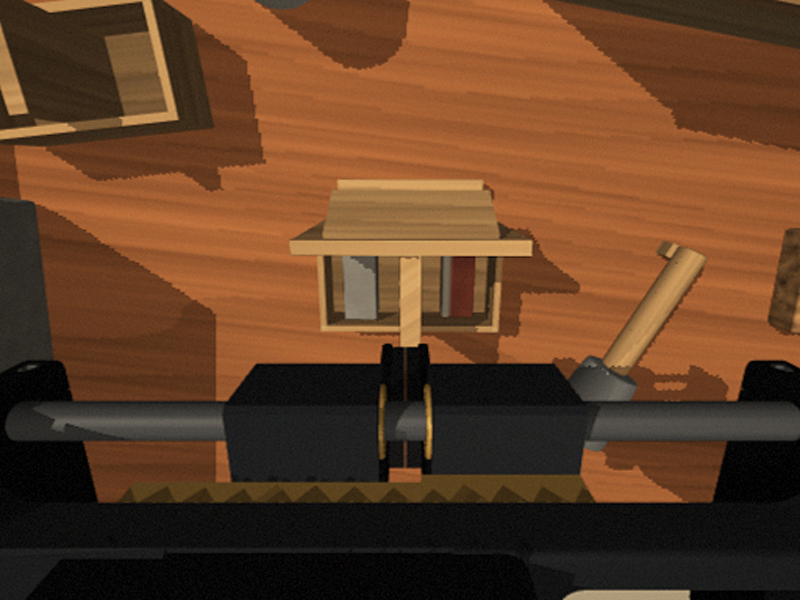

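The fingers are shut and empty: slat at (410,300) still in the box below. Check whether the caddy moved.

```bash
python3 - <<'E'
from h import *
O=np.array([.4259,.296,0]);m=R.from_euler("z",6.5,degrees=True).as_matrix()
for n in ["w4","w5"]:
    v=load(n);print(n,v[2][:3,3].round(4),[proj(v,O+m@np.array(P)).round(0).tolist() for P in [(.040,.075,.125),(.04,-.075,.125),(.035,0,.12),(-.04,-.075,.045),(-.045,.075,.045),(.079,0.05,.02)]])
s=read_state();print(s["joint_positions"],s["ee_pos"])
a,b=load("w4"),load("w5")
for n,p,q in [("plate L",(270,258),(291,248)),("plate R",(544,258),(532,248)),("slat/plate",(407,268),(411,258)),("box R",(504,345),(498,331)),("box L",(308,345),(321,331))]:
    print(n,*tri(a,p,b,q))
E
```

```text
w4 [0.5132 0.3074 0.3585] [[271.0, 259.0], [545.0, 260.0], [408.0, 267.0], [504.0, 340.0], [311.0, 346.0], [341.0, 180.0]]
w5 [0.5114 0.3092 0.3905] [[291.0, 249.0], [533.0, 250.0], [412.0, 256.0], [499.0, 327.0], [322.0, 332.0], [350.0, 180.0]]
[-0.01030246  0.18381898 -0.75582195  1.68546828  0.13135895  1.31921846
 -2.24298703] [0.43471631 0.29998735 0.18974521]
plate L [0.46026996 0.37219915 0.13627679] 0.0005835304021802851
plate R [0.47686726 0.23048847 0.13580358] 2.706903927526365e-05
slat/plate [0.4571027  0.29994852 0.10805919] 0.00016300571017453742
box R [0.3990146  0.22241497 0.06657251] 0.0005220669311677391
box L [0.38255105 0.36297246 0.06701306] 0.001280162486342034
```

Request:
play_rows --increments "0 0 0 0 0 0 1;0 0 0 0 0 0 1"

```text
time: 6.3
ee_pos: [0.433, 0.2984, 0.186]
eef_rot: [0.998, 0.059, -0.001, 0.001]
ft_force: [-0.1, 0.4, -0.5]
width: 0.0098
grip_force: 0.0
```

Request:
play_rows --increments "0 0 0 0 0 0 1;0 0 0 0 0 0 1;0 0 0 0 0 0 1;0 0 0 0 0 0 1;0 0 0 0 0 0 0.6;0 0 0 0 0 0.04 0.6;0 0 0 0 0 0.08 0.6;0 0 0 0 0 0.1 0.6"

```text
time: 7.1
ee_pos: [0.4323, 0.2978, 0.0843]
eef_rot: [0.998, 0.059, -0.001, 0.001]
ft_force: [-0.1, -1.1, -0.5]
width: 0.0522
grip_force: 0.0
```

Request:
play_rows --increments "0 0 0 0 0 0 0.1;0 0 0 0 0 0 0.1;0 0 0 0 0 0 0.1;0 0 0 0 0 0 0.1;0 0 0 0 0 0 0.1;0 0 0 0 0 0 0.1;0 0 0 0 0 0 0.1;0 0 0 0 0 0 0.1" --grip_force 50

```text
time: 7.9
ee_pos: [0.4335, 0.299, 0.0874]
eef_rot: [0.998, 0.059, 0.0, 0.0]
ft_force: [0.0, 0.7, 0.1]
width: 0.0092
grip_force: 0.0
```

Request:
play_rows --increments "0 0 0 0 0 0 0.05;0 0 0 0 0 0 0.05"

```text
time: 8.1
ee_pos: [0.4335, 0.299, 0.0873]
eef_rot: [0.998, 0.059, -0.0, 0.0]
ft_force: [0.2, -0.2, -0.1]
width: 0.0055
grip_force: 0.0
```

```bash
python3 - <<'E'
from h import *
v=view("wrist");save("w6",v);d=view("side");save("d6",d)
s=view("scene");save("s6",s)
A=v[0][:, :, ::-1];B=cv2.resize(d[0][210:310,220:330,::-1],(400,364),interpolation=cv2.INTER_CUBIC);C=cv2.resize(s[0][80:180,210:310,::-1],(400,236*400//236),interpolation=cv2.INTER_CUBIC)
top=cv2.resize(A,(400,300));im=np.zeros((600,800,3),np.uint8);im[:300,:400]=top;im[:364,400:]=B;im[300:600,:400]=C[:300]
cv2.imwrite("pics/c6.png",im)
E
```

```text
(no output)
```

View pics/c6.png

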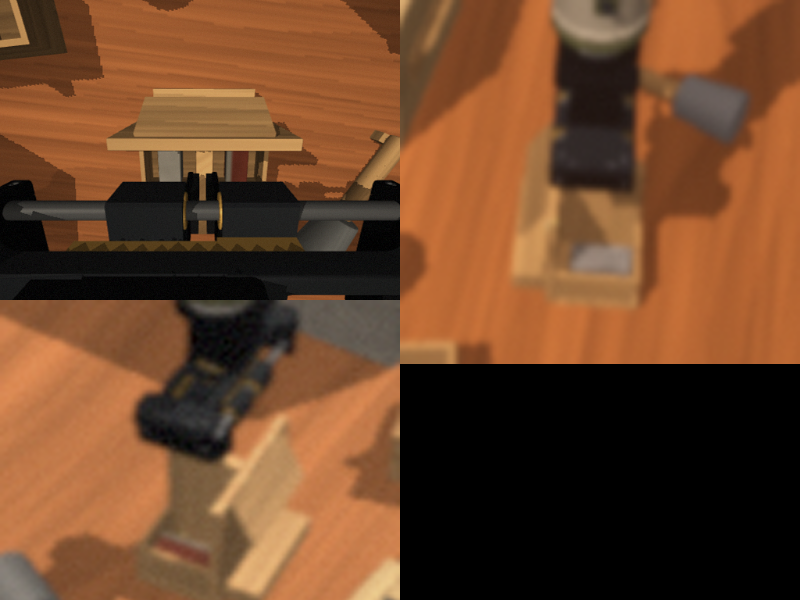

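Wrist part: slat at (204,160) stands between the fingers; they look close to it but grip force reads 0. Continue closing and read.

Request:
play_rows --increments "0 0 0 0 0 0 0;0 0 0 0 0 0 0;0 0 0 0 0 0 0;0 0 0 0 0 0 0" --grip_force 50

```text
time: 8.65
ee_pos: [0.4335, 0.299, 0.0873]
eef_rot: [0.998, 0.059, 0.0, 0.0]
ft_force: [1.2, -0.1, -0.1]
width: 0.0005
grip_force: 0.0
```

```bash
python3 - <<'E'
from h import *
v=view("wrist");save("w7",v);s=read_state();print(s["width"],s["grip_force"],s["ee_pos"])
im=np.zeros((600,800,3),np.uint8)
for i,n in enumerate(["w6","w7","w5","w4"]):
    c=load(n)[0][150:310,150:370,::-1];c=cv2.resize(c,(400,291));im[(i//2)*300:(i//2)*300+291,(i%2)*400:(i%2)*400+400]=c
cv2.imwrite("pics/c7.png",im)
E
```

```text
0.0005547738197047348 0.0 [0.43353853 0.29896039 0.08730112]
```

View pics/c7.png

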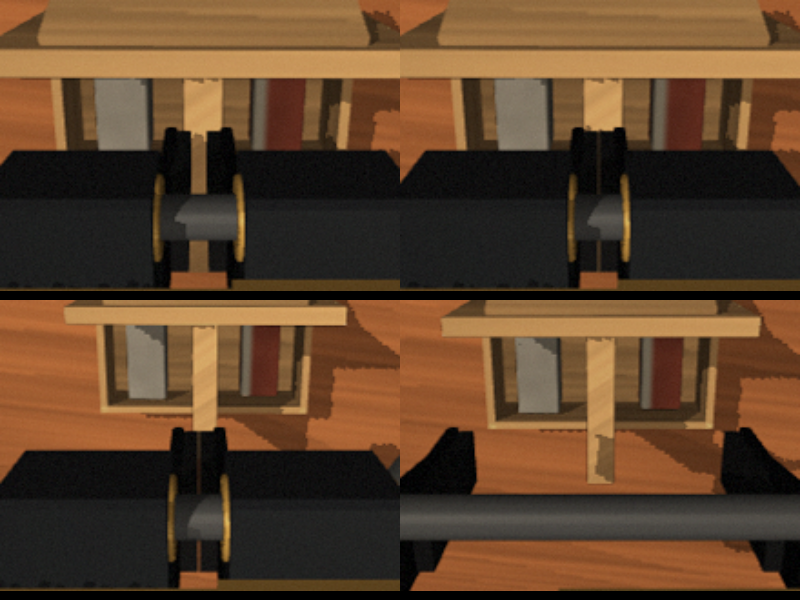

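The panels show the fingers shut above the slat (w7: pads meet at (598,200) with the slat passing under them), so the real fingertips lie over 30 mm above the reported TCP. In w4 the open tips are 213 px apart (87 mm), giving a depth of ~0.177 m instead of 0.209, the same finding. Confirm by touching the slat top gently.

Request:
play_rows --increments "0 0 0 0 0 0.001 0;0 0 0 0 0 0.002 0;0 0 0 0 0 0.003 0;0 0 0 0 0 0.003 0"

```text
time: 9.1
ee_pos: [0.4337, 0.299, 0.0856]
eef_rot: [0.998, 0.059, 0.0, 0.0]
ft_force: [-6.1, -5.1, 16.4]
width: 0.0007
grip_force: 8.2
```

Contact at reported z ≈ 0.086 (slat top 0.120): fingertips are 34 mm short of the reported TCP. I'll correct all heights by that.

Request:
play_rows --increments "0 0 0 0 0 -0.015 0.6;0 0 0 0 0 -0.015 0.6;0 0 0 0 0 -0.015 0.6;0 0 0 0 0 -0.015 0.6;0 0 0 0 0 -0.015 0.6;0 0 0 0 0 -0.015 0.6;0 0 0 0 0 -0.015 0.6;0 0 0 0 0 -0.015 0.6"

```text
time: 9.9
ee_pos: [0.4335, 0.2989, 0.0992]
eef_rot: [0.998, 0.059, -0.0, 0.0]
ft_force: [0.2, -0.2, -0.3]
width: 0.0504
grip_force: 0.0
```

Request:
play_rows --increments "0 0 0 0.002 0.002 0.015 0.6;0 0 0 0.002 0.002 0.03 0.6;0 0 0 0.002 0.002 0.044 0.6;0 0 0 0.002 0.002 0.044 0;0 0 0 0.002 0.002 0.044 0;0 0 0 0.002 0.002 0.044 0;0 0 0 0.002 0.002 0.044 0;0 0 0 0.002 0.002 0.044 0"

```text
time: 10.7
ee_pos: [0.436, 0.2974, 0.0558]
eef_rot: [0.998, 0.059, 0.0, -0.0]
ft_force: [-0.2, -0.8, 0.0]
width: 0.0203
grip_force: 0.0
```

Request:
play_rows --increments "0 0 0 0 0 0 0;0 0 0 0 0 0 0;0 0 0 0 0 0 0"

```text
time: 11.0
ee_pos: [0.4359, 0.2975, 0.0556]
eef_rot: [0.998, 0.059, 0.0, -0.0]
ft_force: [0.6, 0.9, 3.7]
width: 0.0137
grip_force: 50.0
```

Request:
play_rows --increments "0 0 0 0 0 -0.01 0;0 0 0 0 0 -0.03 0;0 0 0 0 0 -0.06 0;0 0 0 0 0 -0.09 0;0 0 0 0 0 -0.11 0;0 0 0 0 0 -0.11 0;0 0 0 0 0 -0.11 0"

```text
time: 11.7
ee_pos: [0.4354, 0.2967, 0.1645]
eef_rot: [0.998, 0.059, -0.0, 0.0]
ft_force: [0.3, -0.2, -5.8]
width: 0.014
grip_force: 50.0
```

```bash
python3 - <<'E'
from h import *
ps=np.radians(-2.97);s=read_state();print(s["width"],s["grip_force"],s["ft_force"],s["torque"])
st=np.array([.6463,.1029,0]);m=R.from_euler("z",ps).as_matrix();off=np.array([.0102,0,.0556])
tool(st+m@(np.array([-.14,0,.11])+off),ps)
tool(st+m@(np.array([-.082,0,.11])+off),ps)
v=view("wrist");save("w8",v)
# caddy still level/straight in the grip? plate top edge rows at both ends against its expected place
M=R.from_quat(s["eef_rot"]).as_matrix();O=np.array(s["ee_pos"])
h=np.arctan2(M[1,0],M[0,0]);mc=R.from_euler("z",h).as_matrix()
pts=[proj(v,O+mc@(np.array(P)-off),1) for P in [(.04,.075,.125),(.04,-.075,.125),(.04,0,.125)]];print(np.round(pts,1))
hsv=cv2.cvtColor(v[0],cv2.COLOR_RGB2HSV)
for x in [-.06,-.04,.04,.06]:
    p=proj(v,O+mc@(np.array([.04,x,.125])-off),1);c=int(round(p[0]));print(c,round(p[1],1),v[0][int(p[1])-14:int(p[1])+15:2,c].tolist())
E
```

```text
0.014024419843599676 49.99875571578741 [ 0.26109414 -0.24785626 -5.79479728] [0.00877877 0.01257193 0.06879241]
shift [ 0.0588  0.1953 -0.001 ] pose [0.4354 0.2967 0.1645]
heading deg 6.7388629023052165 tool z [-6.e-04 -9.e-04 -1.e+00]
rotvec [0.0009 0.0006 0.1695]
shift [ 0.1159  0.2051 -0.001 ] pose [0.4354 0.2967 0.1645]
heading deg 6.7388629023052165 tool z [-6.e-04 -9.e-04 -1.e+00]
rotvec [0.0009 0.0006 0.1695]
[[106.3 209.1]
 [411.6 209.2]
 [258.9 209.2]]
381 209.2 [[96, 70, 41], [132, 97, 58], [205, 155, 96], [203, 154, 95], [203, 151, 94], [199, 151, 91], [196, 147, 88], [200, 151, 90], [200, 151, 92], [206, 156, 95], [188, 138, 85], [93, 51, 26], [91, 49, 25], [98, 56, 30], [106, 59, 31]]
340 209.2 [[93, 67, 40], [135, 99, 61], [201, 152, 89], [197, 150, 87], [198, 148, 88], [198, 149, 91], [199, 149, 94], [202, 152, 93], [200, 152, 94], [203, 154, 94], [185, 136, 81], [47, 33, 20], [47, 35, 20], [55, 41, 22], [84, 61, 35]]
178 209.2 [[91, 66, 39], [139, 99, 57], [192, 143, 86], [191, 144, 87], [194, 146, 89], [192, 144, 84], [190, 141, 83], [195, 147, 87], [194, 146, 89], [196, 146, 87], [164, 119, 71], [58, 44, 29], [57, 41, 24], [58, 41, 25], [58, 41, 24]]
137 209.1 [[96, 69, 43], [138, 100, 58], [187, 138, 85], [188, 140, 85], [185, 138, 82], [189, 141, 87], [188, 143, 86], [192, 143, 87], [189, 140, 86], [193, 145, 87], [162, 119, 71], [154, 92, 48], [155, 88, 43], [160, 93, 50], [160, 92, 49]]
```

Request:
play_rows --increments "0 0 0.05 0.015 0.04 -0.001 0;0 0 0.1 0.03 0.085 -0.001 0;0 0 0.15 0.045 0.13 -0.001 0;0 0 0.17 0.059 0.17 -0.001 0;0 0 0.17 0.059 0.195 -0.001 0;0 0 0.17 0.059 0.195 -0.001 0;0 0 0.17 0.059 0.195 -0.001 0"

```text
time: 12.45
ee_pos: [0.5164, 0.11, 0.1647]
eef_rot: [1.0, -0.027, -0.001, 0.0]
ft_force: [-0.0, 0.2, -5.0]
width: 0.0135
grip_force: 50.0
```

Request:
play_rows --increments "0 0 0 0.02 0 0 0;0 0 0 0.045 0 0 0;0 0 0 0.057 0 0 0;0 0 0 0.057 0 0 0;0 0 0 0.057 0 0 0"

```text
time: 12.95
ee_pos: [0.5727, 0.1089, 0.1649]
eef_rot: [1.0, -0.025, -0.001, -0.0]
ft_force: [-3.0, 0.3, -9.7]
width: 0.0134
grip_force: 50.0
```

```bash
python3 - <<'E'
from h import *
ps=np.radians(-2.97);s=read_state();print(s["width"],s["ft_force"])
st=np.array([.6463,.1029,0]);m=R.from_euler("z",ps).as_matrix();off=np.array([.0092,0,.0556])
tool(st+m@(np.array([-.083,0,.036])+off),ps)
v=view("wrist");save("w9",v);G=v[0].astype(int).sum(2)
M=R.from_quat(s["eef_rot"]).as_matrix();O=np.array(s["ee_pos"]);mc=R.from_euler("z",np.arctan2(M[1,0],M[0,0])).as_matrix()
# plate ends in the row of the plate; stand front edge ends; both against prediction
for x in (.09,-.09):
    p=proj(v,O+mc@(np.array([.04,x*.8333,.125])-off),1);r=int(p[1])
    c0=int(p[0]);print("plate end pred",p.round(1),G[r,c0-10:c0+11].tolist())
for y in (.12,-.12):
    p=proj(v,st+m@np.array([0.003,y,.17]),1);r,c0=int(p[1]),int(p[0]);print("stand end pred",p.round(1),G[r,max(0,c0-10):c0+11].tolist() if 0<=r<384 else "")
for y in (.1,.06,-.06,-.1):
    p=proj(v,st+m@np.array([0,y,.17]),1);r,c0=int(p[1]),int(p[0]);print("front edge pred",p.round(1),G[r-8:r+9,c0].tolist() if 8<=r<370 else "")
E
```

```text
0.013449856415190808 [-2.95523399  0.25256555 -9.65680632]
shift [0.0003 0.0022 0.0733] pose [0.5727 0.1089 0.1649]
heading deg -2.8715560728622327 tool z [-2.9e-03  3.0e-04 -1.0e+00]
rotvec [-0.0002  0.0029  0.0017]
plate end pred [105.6 207.5] [287, 286, 283, 290, 295, 300, 285, 288, 287, 294, 296, 289, 286, 297, 284, 290, 290, 299, 375, 406, 419]
plate end pred [411.5 207.7] [453, 455, 451, 440, 338, 286, 293, 298, 285, 286, 294, 295, 299, 307, 301, 297, 298, 301, 310, 292, 313]
stand end pred [ 81.5 108.3] [281, 276, 282, 282, 283, 283, 278, 292, 286, 286, 294, 369, 419, 426, 424, 420, 419, 424, 426, 419, 425]
stand end pred [443. 109.] [426, 428, 419, 432, 426, 423, 429, 393, 265, 190, 196, 186, 179, 189, 190, 187, 193, 179, 174, 189, 187]
front edge pred [112.3 113.1] [416, 423, 421, 417, 422, 417, 342, 266, 234, 323, 316, 326, 317, 318, 312, 307, 298]
front edge pred [172.2 113.2] [438, 432, 436, 435, 423, 420, 360, 283, 201, 354, 354, 354, 354, 334, 324, 321, 332]
front edge pred [352.1 113.5] [439, 427, 427, 429, 432, 425, 383, 309, 221, 191, 194, 196, 193, 184, 196, 186, 203]
front edge pred [412.1 113.6] [417, 429, 427, 430, 423, 434, 401, 315, 231, 169, 183, 194, 199, 205, 198, 210, 190]
```

Request:
play_rows --increments "0 0 0 -0.03 0.002 0 0;0 0 0 -0.06 0.002 0 0;0 0 0 -0.06 0.002 0 0;0 0 0 -0.06 0.002 0 0"

```text
time: 13.4
ee_pos: [0.5144, 0.1088, 0.1674]
eef_rot: [1.0, -0.026, 0.002, 0.0]
ft_force: [0.3, 0.5, -6.0]
width: 0.0135
grip_force: 50.0
```

```bash
cat > plate.py <<'E'
from h import *
def plate(v):
    """plate top band in the wrist picture: bright wood run; full-resolution pixels"""
    h=cv2.cvtColor(v[0],cv2.COLOR_RGB2HSV)
    m=((h[...,2]>165)&(h[...,0]>11)&(h[...,0]<22)&(h[...,1]>110)&(h[...,1]<160)).astype(np.uint8);m[:185]=0;m[225:]=0
    m=cv2.morphologyEx(m,cv2.MORPH_OPEN,np.ones((7,15),np.uint8))
    n,l,st,ce=cv2.connectedComponentsWithStats(m);i=1+np.argmax(st[1:,4])
    r=cv2.minAreaRect(np.argwhere(l==i)[:,::-1].astype(np.float32));return st[i],ce[i].round(1),np.round(r[1],1),round(r[2],2)
E
python3 - <<'E'
from plate import *
s=read_state();print(s["ee_pos"],s["width"],s["ft_force"],s["torque"])
v=view("wrist");save("w10",v)
for n in ["w8","w9","w10"]: print(n,plate(load(n)))
E
```

```text
[0.5143735  0.10882159 0.16737666] 0.013494098576723353 [ 0.30077892  0.4976985  -5.95648096] [-0.03093864 -0.07142204  0.05336783]
w8 (array([ 107,  198,  305,   18, 5381], dtype=int32), array([260.6, 206.3]), array([ 17., 304.]), 90.0)
w9 (array([ 113,  191,  292,   32, 5505], dtype=int32), array([259.7, 200.6]), array([ 31., 291.]), 90.0)
w10 (array([ 112,  192,  294,   18, 5287], dtype=int32), array([258.6, 200.5]), array([293.,  17.]), 0.0)
```

The bump against the cleat's lip moved the caddy in the grip (plate top ~6 mm lower at the rear). Measure its pitch from the foot batten edge and strip behind the plate.

```bash
python3 - <<'E'
from plate import *
for n in ["w8","w10"]:
    v=load(n);g=cv2.cvtColor(v[0],cv2.COLOR_RGB2GRAY).astype(int)
    for c0 in (225,290):
        p=g[100:215,c0-6:c0+7].mean(1);e=np.abs(p[2:]-p[:-2]);pk=[(i+101,int(p[i]),int(p[i+2])) for i in range(1,len(e)-1) if e[i]>12 and e[i]>=e[i-1] and e[i]>e[i+1]];print(n,c0,pk)
# predicted rows: point in caddy -> tool (x,z) -> row ; pitch th (rear down +) about grip, slip dz (down+)
mt=np.array([[.0001,-.9581,-.2865,.0777],[1,.0005,-.0014,0],[.0015,-.2865,.9581,-.1974],[0,0,0,1]]);K=load("w8")[1]
def row(P,th,dx,dz):
    g=np.array([.0102,.1086]);q=np.array(P)-g  # grip point of caddy; tool z of grasp = -(.108-.0556)
    x=q[0]*np.cos(th)+q[1]*np.sin(th)+dx;z=-q[0]*np.sin(th)+q[1]*np.cos(th)-dz
    t=np.array([x,0,-(z+.1086-.0556),1]);p=np.linalg.inv(mt)@t;return 277.5*p[1]/p[2]+190.3,p[2]
for th in (0,.05,.1,.15,.2):
    # dx,dz chosen so plate top lands at measured tool x .0321 (-.0011 bias), z -.063
    a=np.array([.0298,.0164]);x=a[0]*np.cos(th)+a[1]*np.sin(th);z=-a[0]*np.sin(th)+a[1]*np.cos(th)
    dx=.0310-x;dz=z-(.0164-.0057)
    print(th,round(dx,4),round(dz,4),[round(row(P,th,dx,dz)[0],1) for P in [(.040,.125),(.079,.020),(.079,0),(.068,.075)]])
print("w8 pred",[round(row(P,0,0.001,0)[0],1) for P in [(.040,.125),(.079,.020),(.079,0),(.068,.075)]])
E
```

```text
w8 225 [(117, 105, 167), (124, 165, 151), (130, 146, 120), (170, 122, 110), (194, 120, 73), (197, 74, 153)]
w8 290 [(105, 117, 103), (117, 110, 166), (130, 159, 120), (172, 128, 111), (194, 115, 72), (197, 75, 154)]
w10 225 [(137, 119, 177), (140, 169, 105), (183, 99, 141), (189, 149, 52), (191, 52, 151), (209, 169, 87)]
w10 290 [(122, 72, 118), (127, 109, 94), (129, 94, 107), (137, 125, 175), (139, 175, 115), (171, 111, 97), (183, 95, 134), (189, 143, 53), (191, 53, 155), (209, 172, 84)]
0 0.0012 0.0057 [np.float64(202.9), np.float64(117.0), np.float64(116.2), np.float64(137.2)]
0.05 0.0004 0.0042 [np.float64(202.9), np.float64(123.4), np.float64(123.3), np.float64(140.9)]
0.1 -0.0003 0.0026 [np.float64(202.9), np.float64(129.8), np.float64(130.3), np.float64(144.6)]
0.15 -0.0009 0.0011 [np.float64(202.9), np.float64(136.1), np.float64(137.2), np.float64(148.3)]
0.2 -0.0015 -0.0005 [np.float64(202.9), np.float64(142.4), np.float64(144.1), np.float64(152.1)]
w8 pred [np.float64(207.2), np.float64(117.5), np.float64(116.7), np.float64(138.4)]
```

The caddy has pitched 0.155 rad (rear down) about the grip point. I'll tilt the tool by that to level it, and come in lower (foot batten under the cleat, strip above it).

Request:
play_rows --increments "0 0.08 0 0.004 0 0 0;0 0.155 0 0.008 0 0.02 0;0 0.155 0 0.008 0 0.04 0;0 0.155 0 0.008 0 0.04 0;0 0.155 0 0.008 0 0.04 0"

```text
time: 13.95
ee_pos: [0.5227, 0.1083, 0.1269]
eef_rot: [0.997, -0.026, 0.077, 0.002]
ft_force: [0.8, 0.5, -5.1]
width: 0.0138
grip_force: 50.0
```

```bash
cat > cad.py <<'E'
from plate import *
ps=np.radians(-2.97);st=np.array([.6463,.1029,0]);m=R.from_euler("z",ps).as_matrix()
def where(P):
    "tool coordinates -> stand frame"
    s=read_state();M=R.from_quat(s["eef_rot"]).as_matrix();return m.T@(np.array(s["ee_pos"])+M@np.array(P)-st),m.T@M
def shift(d):
    "shift in stand axes -> tool axes"
    M=R.from_quat(read_state()["eef_rot"]).as_matrix();return (M.T@m@np.array(d)).round(4)
E
python3 - <<'E'
from cad import *
v=view("wrist");save("w11",v);st_,ce,sz,an=plate(v);print(st_,ce,sz,an)
d=277.5*.15/(st_[2]-.7);y=(ce[1]-190.3)/277.5*d;x=(ce[0]-258.9)/277.5*d
P=[.0777-.9581*y-.2865*d,x-.0014*d,-.1974-.2865*y+.9581*d];p,M=where(P);print("plate top mid tool",np.round(P,4),"stand",p.round(4),"-> caddy origin",(p-[.04,0,.125]).round(4))
G,_=where([0,0,-.0524]);print("grip in stand",G.round(4),"-> caddy origin",(G-[.0095,0,.108]).round(4));print(np.round(M,4))
print(read_state()["ft_force"])
E
```

```text
[ 112  192  294   18 5280] [258.8 200.5] [293.  17.] 0.0
plate top mid tool [ 0.032  -0.0002 -0.0629] stand [-0.1014 -0.0006  0.1945] -> caddy origin [-0.1414 -0.0006  0.0695]
grip in stand [-0.1314 -0.0008  0.1792] -> caddy origin [-0.1409 -0.0008  0.0712]
[[ 9.879e-01 -5.000e-04  1.554e-01]
 [-6.000e-04 -1.000e+00  6.000e-04]
 [ 1.554e-01 -7.000e-04 -9.879e-01]]
[ 0.27993845 -0.08251938 -5.04604018]
```

Request:
play_rows --increments "0 0 0 -0.0012 -0.0007 0.0079 0;0 0 0 -0.0012 -0.0007 0.0079 0;0 0 0 0.0186 -0.0007 0.011 0;0 0 0 0.0383 -0.0007 0.0141 0;0 0 0 0.0551 -0.0007 0.0167 0;0 0 0 0.0551 -0.0007 0.0167 0;0 0 0 0.0551 -0.0007 0.0167 0"

```text
time: 14.7
ee_pos: [0.5789, 0.1062, 0.118]
eef_rot: [0.997, -0.026, 0.077, 0.002]
ft_force: [-0.5, 0.1, -5.6]
width: 0.0136
grip_force: 50.0
```

```bash
python3 - <<'E'
from cad import *
v=view("wrist");save("w12",v);print(plate(v))
G,M=where([0,0,-.0524]);print("caddy origin",(G-[.0097,0,.109]).round(4),read_state()["ft_force"],shift([0,0,-.01]))
E
```

```text
(array([ 112,  192,  294,   18, 5130], dtype=int32), array([260.6, 200.2]), array([293.,  17.]), 0.0)
caddy origin [-0.0856 -0.0002  0.0609] [ 0.44289487 -0.08681472 -4.62307539] [-0.0015 -0.      0.0099]
```

Request:
play_rows --increments "0 0 0 0.002 0 0.0003 0;0 0 0 0.001 0 0.007 0;0 0 0 -0.0002 0 0.0141 0;0 0 0 -0.0002 0 0.0141 0"

```text
time: 15.15
ee_pos: [0.5805, 0.1057, 0.1031]
eef_rot: [0.997, -0.026, 0.077, 0.002]
ft_force: [0.4, 0.6, -5.8]
width: 0.0138
grip_force: 50.0
```

Request:
play_rows --increments "0 0 0 0.001 0 0.003 0;0 0 0 0.002 0 0.006 0;0 0 0 0.003 0 0.0085 0;0 0 0 0.003 0 0.0085 0"

```text
time: 15.55
ee_pos: [0.5853, 0.1055, 0.0959]
eef_rot: [0.997, -0.026, 0.077, 0.002]
ft_force: [-0.1, -0.5, -4.2]
width: 0.0136
grip_force: 50.0
```

```bash
python3 - <<'E'
from cad import *
v=view("wrist");save("w13",v);print(plate(v))
G,M=where([0,0,-.0524]);print("caddy origin",(G-[.0097,0,.109]).round(4),read_state()["ft_force"])
E
```

```text
(array([ 112,  192,  294,   18, 5134], dtype=int32), array([260.6, 200.3]), array([ 17., 293.]), 90.0)
caddy origin [-0.0788 -0.0004  0.039 ] [ 0.06168274  0.26369323 -5.29744794]
```

Request:
play_rows --increments "0 0 0 0 0 0.0015 0;0 0 0 -0.0003 0 0.003 0;0 0 0 -0.0003 0 0.003 0"

```text
time: 15.9
ee_pos: [0.5858, 0.1057, 0.0935]
eef_rot: [0.997, -0.026, 0.078, 0.002]
ft_force: [0.6, 0.2, -5.0]
width: 0.0139
grip_force: 50.0
```

Request:
play_rows --increments "0 0 0 -0.0001 0 0.001 0;0 0 0 -0.0002 0 0.002 0;0 0 0 -0.0002 0 0.002 0"

```text
time: 16.2
ee_pos: [0.5863, 0.1057, 0.0922]
eef_rot: [0.997, -0.026, 0.078, 0.002]
ft_force: [1.1, 0.1, 1.5]
width: 0.0135
grip_force: 50.0
```

Request:
play_rows --increments "0 0 0 0 0 0 0.3;0 0 0 0 0 0 0.4;0 0 0 0 0 0 0.6;0 0 0 0 0 0 0.6;0 0 0 0 0 0 0.6;0 0 0 0 0 0 0.6"

```text
time: 16.8
ee_pos: [0.5856, 0.1056, 0.0914]
eef_rot: [0.997, -0.026, 0.077, 0.002]
ft_force: [0.2, -0.5, -0.2]
width: 0.0498
grip_force: 0.0
```

```bash
python3 - <<'E'
from cad import *
v=view("wrist");save("w14",v);print(plate(v));print(read_state()["width"],read_state()["ft_force"])
s=read_state();M=R.from_quat(s["eef_rot"]).as_matrix()
for P in [(-.079+.04,.075,.161),(-.079+.04,-.075,.161)]: print("expected hung",proj(v,st+m@np.array(P),1).round(1))
E
```

```text
(array([ 111,  191,  296,   18, 5319], dtype=int32), array([258.4, 199.5]), array([295.,  17.]), -0.0)
0.05056840289588384 [ 0.67484009  0.40882117 -0.63006524]
expected hung [108.7 201.8]
expected hung [406.8 201.8]
```

Hung: plate at columns 111–407, row 199.5, against 109–407, 201.8 expected for the hung place. Back off and go to the rod.

Request:
play_rows --increments "0 0 0 0 0 -0.02 0.6;0 0 0 0 0 -0.06 0.6;0 0 0 0 0 -0.1 0.6;0 0 0 0 0 -0.14 0.8;0 -0.1 0.05 -0.04 0.04 -0.16 0.8;0 -0.155 0.05 -0.08 0.08 -0.18 0.8;0 -0.155 0.05 -0.11 0.12 -0.18 0.8;0 -0.155 0.05 -0.13 0.16 -0.18 0.8"

```text
time: 17.65
ee_pos: [0.4276, -0.0353, 0.2504]
eef_rot: [0.999, -0.05, 0.001, -0.002]
ft_force: [0.8, -0.9, -0.4]
width: 0.069
grip_force: 0.0
```

```bash
python3 - <<'E'
from cad import *
v=view("wrist");save("w15",v);print(plate(v) and 0)
for P in [(-.039,.075,.161),(-.039,-.075,.161)]: print("expected hung px",proj(v,st+m@np.array(P),1).round(1))
tool([.446,-.342,.16],0.008)
E
```

```text
Traceback (most recent call last):
  File "plate.py", line 7, in plate
    n,l,st,ce=cv2.connectedComponentsWithStats(m);i=1+np.argmax(st[1:,4])
                                                      ~~~~~~~~~^^^^^^^^^^
ValueError: attempt to get argmax of an empty sequence
```

Request:
play_rows --increments "0 0 -0.108 0.0485 0.304 0.09 0.8;0 0 -0.108 0.0485 0.304 0.09 0.8;0 0 -0.108 0.0485 0.304 0.09 0.8;0 0 -0.108 0.0485 0.304 0.09 0.8;0 0 -0.108 0.0485 0.304 0.09 0.8;0 0 -0.108 0.0485 0.304 0.09 0.8;0 0 -0.108 0.0485 0.304 0.09 0.8;0 0 -0.108 0.0485 0.304 0.09 0.8"

```text
time: 18.5
ee_pos: [0.4443, -0.3448, 0.1569]
eef_rot: [1.0, 0.001, -0.001, -0.002]
ft_force: [-0.9, -0.3, 0.1]
width: 0.0695
grip_force: 0.0
```

```bash
python3 - <<'E'
from cad import *
v=view("wrist");save("w16",v)
def parts(v,box):
    h=cv2.cvtColor(v[0],cv2.COLOR_RGB2HSV);x0,x1,y0,y1=box
    bk=np.zeros(h.shape[:2],np.uint8);bk[y0:y1,x0:x1]=1
    for n,mk in [("handle",((h[...,0]<14)&(h[...,1]>110)&(h[...,2]>45)&(h[...,2]<150))),("steel",((h[...,1]<60)&(h[...,2]>90)))]:
        mm=cv2.morphologyEx((mk&(bk>0)).astype(np.uint8),cv2.MORPH_OPEN,np.ones((3,3),np.uint8)) if n=="handle" else (mk&(bk>0)).astype(np.uint8)
        k,l,s,c=cv2.connectedComponentsWithStats(mm)
        for i in range(1,k):
            if s[i,4]>60:
                r=cv2.minAreaRect(np.argwhere(l==i)[:,::-1].astype(np.float32));print(n,s[i].tolist(),c[i].round(1),cv2.boxPoints(r).round(1).tolist())
O=np.array([.446,-.342,.003]);print("pred px: handle",[proj(v,O+np.array(P),1).round(1).tolist() for P in [(-.068,.012,.026),(.032,-.012,.026),(.182,0,.013),(.182,.036,.013)]])
parts(v,(150,380,0,220))
w=load("w1");print("pred w1",[proj(w,O+np.array(P),1).round(1).tolist() for P in [(-.068,.012,.026),(.032,-.012,.026),(.182,0,.013),(.182,.036,.013)]])
parts(w,(265,310,60,200));tool(O)
E
```

```text
pred px: handle [[247.8, 225.1], [267.4, 146.3], [257.3, 2.2], [223.2, 2.2]]
handle [150, 142, 17, 78, 1307] [158. 181.] [[150.0, 142.0], [166.0, 142.0], [166.0, 219.0], [150.0, 219.0]]
handle [247, 145, 20, 75, 1450] [256.7 181.9] [[247.0, 145.0], [266.0, 145.0], [266.0, 219.0], [247.0, 219.0]]
steel [155, 0, 8, 143, 1036] [158.8  69.1] [[155.0, 0.0], [162.0, 0.0], [162.0, 142.0], [155.0, 142.0]]
steel [216, 0, 44, 146, 1331] [248.4  55.7] [[215.89999389648438, 0.0], [257.0, -0.800000011920929], [259.70001220703125, 145.0], [218.60000610351562, 145.8000030517578]]
pred w1 [[283.3, 193.1], [295.9, 148.3], [292.2, 73.2], [274.4, 73.1]]
handle [284, 148, 11, 45, 491] [289.  170.2] [[284.0, 148.0], [294.0, 148.0], [294.0, 192.0], [284.0, 192.0]]
steel [271, 72, 22, 76, 377] [286.4  99.8] [[271.0, 72.0], [292.0, 72.0], [292.0, 147.0], [271.0, 147.0]]
shift [0.0009 0.0002 0.1548] pose [ 0.4453 -0.3426  0.1578]
heading deg 0.21799058201084365 tool z [-0.001   0.0048 -1.    ]
```

Request:
play_rows --increments "0 0.001 0 0.001 0 0.045 0.6;0 0.001 0 0.001 0 0.09 0.6;0 0.001 0 0.001 0 0.13 0.6;0 0.001 0 0.001 0 0.165 0.6;0 0.001 0 0.001 0 0.182 0.6;0 0.001 0 0.001 0 0.182 0.6;0 0.001 0 0.001 0 0.182 0.6"

```text
time: 19.25
ee_pos: [0.448, -0.3404, -0.0221]
eef_rot: [1.0, 0.004, 0.001, -0.002]
ft_force: [0.3, 0.0, -0.1]
width: 0.0521
grip_force: 0.0
```

Request:
play_rows --increments "0 0 0 -0.001 0.001 0.003 0.6;0 0 0 -0.001 0.001 0.005 0.6;0 0 0 -0.001 0.001 0.005 0;0 0 0 -0.001 0.001 0.005 0;0 0 0 -0.001 0.001 0.005 0;0 0 0 -0.001 0.001 0.005 0;0 0 0 -0.001 0.001 0.005 0;0 0 0 -0.001 0.001 0.005 0" --grip_force 50

```text
time: 20.05
ee_pos: [0.446, -0.3421, -0.0282]
eef_rot: [1.0, 0.003, 0.001, -0.002]
ft_force: [-0.7, 0.4, 0.7]
width: 0.0236
grip_force: 50.0
```

Request:
play_rows --increments "0 0 0 0 0 0 0;0 0 0 0 0 0 0"

```text
time: 20.25
ee_pos: [0.4461, -0.3422, -0.0282]
eef_rot: [1.0, 0.003, 0.001, -0.002]
ft_force: [-0.6, 0.7, 1.6]
width: 0.0237
grip_force: 50.0
```

Request:
play_rows --increments "0 0 0 0 0 -0.02 0;0 0 0 0 0 -0.06 0;0 0 0 0 0 -0.11 0;0 0 0 0 0 -0.16 0;0 0 0 0 0 -0.2 0;0 0 0 0 0 -0.2 0"

```text
time: 20.85
ee_pos: [0.4482, -0.3446, 0.1778]
eef_rot: [1.0, 0.003, 0.004, 0.001]
ft_force: [0.5, -0.5, -2.8]
width: 0.0236
grip_force: 50.0
```

```bash
cat > rod.py <<'E'
from cad import *
off=np.array([0,0,-.0312])  # ee from rod origin
def go(x,y,z=.199): tool(st+m@(np.array([x,y,z])+off),ps)
def hookcheck(v):
    s=read_state();M=R.from_quat(s["eef_rot"]).as_matrix();O=np.array(s["ee_pos"])
    f=lambda P:proj(v,O+M@(np.array(P)*[1,-1,-1]-off*[1,1,-1]),1).round(1)
    h=cv2.cvtColor(v[0],cv2.COLOR_RGB2HSV);print("pred shaft@60,@100",f((.06,0,.013)),f((.1,0,.013)),"handle end",f((.032,.012,.026)),f((.032,-.012,.026)))
    for P in [(.06,0,.013),(.1,0,.013)]:
        p=f(P);r=int(p[1])
        if r<0: continue
        a=v[0][r].astype(int);sat=a.max(1)-a.min(1);c=np.where((sat[200:320]<35)&(a[200:320].max(1)>85))[0]+200;print(r,c.min() if len(c) else None,c.max() if len(c) else None,len(c))
E
python3 - <<'E'
from rod import *
s=read_state();print(s["ee_pos"],s["width"],s["ft_force"],s["torque"])
v=view("wrist");save("w17",v);hookcheck(v);go(-.18,-.052)
E
```

```text
[ 0.4482334  -0.34460494  0.17775544] 0.02360753660796865 [ 0.45010182 -0.47119022 -2.75637413] [-0.0046242   0.01218064  0.01339852]
pred shaft@60,@100 [257.4 142.4] [257.3  64.9] handle end [235.3 197. ] [279.4 197. ]
142 251 265 15
64 250 265 16
shift [ 0.0192 -0.404   0.0069] pose [ 0.447  -0.3438  0.1743]
heading deg 0.33390688015935316 tool z [ 5.3e-03  8.0e-04 -1.0e+00]
rotvec [-0.0009 -0.0053  0.0577]
```

Request:
play_rows --increments "0 0 0.02 0.005 -0.04 0.006 0;0 0 0.058 0.01 -0.09 0.006 0;0 0 0.058 0.015 -0.14 0.006 0;0 0 0.058 0.019 -0.19 0.006 0;0 0 0.058 0.019 -0.24 0.006 0;0 0 0.058 0.019 -0.29 0.006 0;0 0 0.058 0.019 -0.34 0.006 0;0 0 0.058 0.019 -0.385 0.006 0"

```text
time: 21.7
ee_pos: [0.461, 0.0444, 0.1656]
eef_rot: [1.0, -0.026, -0.001, -0.002]
ft_force: [0.9, -0.4, -1.9]
width: 0.0234
grip_force: 50.0
```

Request:
play_rows --increments "0 0 0 0 -0.018 0 0;0 0 0 0 -0.018 0 0;0 0 0 0 -0.018 0 0"

```text
time: 22.0
ee_pos: [0.4626, 0.0596, 0.1659]
eef_rot: [1.0, -0.026, -0.001, -0.002]
ft_force: [-0.7, -0.6, -1.8]
width: 0.0239
grip_force: 50.0
```

```bash
python3 - <<'E'
from rod import *
v=view("wrist");save("w18",v);hookcheck(v);go(-.18,-.052)
s=read_state();M=R.from_quat(s["eef_rot"]).as_matrix()
G=m.T@(np.array(s["ee_pos"])-M@[0,0,.0312]-st);print("rod in stand",G.round(4), "hook x-axis",(m.T@M[:,0]).round(4))
# bolt end: where is the bright steel bar's front end and the ball?
for P in [(.006,0,.186),(.126,0,.238),(-.039,.075,.161),(-.039,-.075,.161)]: print(P,proj(v,st+m@np.array(P),1).round(1))
E
```

```text
pred shaft@60,@100 [260.  140.7] [260.2  60.7] handle end [237.3 196.8] [282.5 196.9]
140 251 264 14
60 236 264 20
shift [ 0.001  -0.0014 -0.0017] pose [0.4628 0.0589 0.1661]
heading deg -3.051071474210533 tool z [-6.0e-04  3.4e-03 -1.0e+00]
rotvec [-0.0034  0.0008 -0.0014]
rod in stand [-0.1809 -0.0535  0.1973] hook x-axis [ 1.0e+00 -1.4e-03 -8.0e-04]
(0.006, 0, 0.186) [ 152.8 -121.8]
(0.126, 0, 0.238) [  -13.8 -1121.5]
(-0.039, 0.075, 0.161) [57.   0.9]
(-0.039, -0.075, 0.161) [294.1   0.5]
```

Request:
play_rows --increments "0 0 0 0.03 0 -0.002 0;0 0 0 0.06 0 -0.002 0;0 0 0 0.09 0 -0.002 0;0 0 0 0.12 0 -0.002 0;0 0 0 0.145 0 -0.002 0;0 0 0 0.164 0 -0.002 0;0 0 0 0.164 0 -0.002 0;0 0 0 0.164 0 -0.002 0"

```text
time: 22.85
ee_pos: [0.6267, 0.0503, 0.1683]
eef_rot: [1.0, -0.027, -0.0, -0.002]
ft_force: [-0.5, -1.0, -2.2]
width: 0.0239
grip_force: 50.0
```

```bash
python3 - <<'E'
from rod import *
s=read_state();M=R.from_quat(s["eef_rot"]).as_matrix()
G=m.T@(np.array(s["ee_pos"])-M@[0,0,.0312]-st);print("rod in stand",G.round(4), "x-axis",(m.T@M[:,0]).round(4),s["ft_force"],s["torque"])
for n in ("side","scene"): save(n+"19",view(n))
E
```

```text
rod in stand [-0.0169 -0.0536  0.1995] x-axis [ 1.0e+00 -1.9e-03 -8.0e-04] [-0.54011736 -0.95004052 -2.247005  ] [ 0.05226475  0.08702121 -0.07951525]
```

Request:
play_rows --increments "0 0 0 0 -0.012 0 0;0 0 0 0 -0.024 0 0;0 0 0 0 -0.036 0 0;0 0 0 0 -0.036 0 0;0 0 0 -0.008 -0.036 0 0;0 0 0 -0.015 -0.036 0 0;0 0 0 -0.02 -0.036 0 0;0 0 0 -0.02 -0.036 0 0"

```text
time: 23.75
ee_pos: [0.6084, 0.0883, 0.1698]
eef_rot: [1.0, -0.026, 0.001, -0.002]
ft_force: [0.2, -0.3, -1.5]
width: 0.0237
grip_force: 50.0
```

Request:
play_rows --increments "0 0 0 -0.008 0 0 0;0 0 0 -0.016 0 0 0;0 0 0 -0.024 0 0 0;0 0 0 -0.032 0 0 0;0 0 0 -0.04 0 0 0;0 0 0 -0.046 0 0 0"

```text
time: 24.35
ee_pos: [0.5624, 0.091, 0.1696]
eef_rot: [1.0, -0.026, 0.001, -0.002]
ft_force: [3.2, -0.7, -1.7]
width: 0.0235
grip_force: 50.0
```

```bash
python3 - <<'E'
from rod import *
s=read_state();M=R.from_quat(s["eef_rot"]).as_matrix()
G=m.T@(np.array(s["ee_pos"])-M@[0,0,.0312]-st);print("rod in stand",G.round(4),s["ft_force"],s["torque"])
E
```

```text
rod in stand [-0.0832 -0.0164  0.2008] [ 3.22440243 -0.70200007 -1.67922797] [-0.23182633 -0.3940235  -0.11183241]
```

The 3.2 N pull shows that the bolt is coming. Continue to the end stop.

Request:
play_rows --increments "0 0 0 -0.007 0 0 0;0 0 0 -0.014 0 0 0;0 0 0 -0.018 0 0 0;0 0 0 -0.02 0 0 0;0 0 0 -0.021 0 0 0"

```text
time: 24.85
ee_pos: [0.542, 0.0922, 0.1695]
eef_rot: [1.0, -0.026, 0.001, -0.002]
ft_force: [2.2, -0.3, -2.3]
width: 0.0237
grip_force: 50.0
```

Request:
play_rows --increments "0 0 0 -0.001 0 0 0;0 0 0 -0.002 0 0 0;0 0 0 -0.002 0 0 0"

```text
time: 25.15
ee_pos: [0.5403, 0.0923, 0.1695]
eef_rot: [1.0, -0.026, 0.001, -0.002]
ft_force: [3.1, -0.6, -1.7]
width: 0.0235
grip_force: 50.0
```

Request:
play_rows --increments "0 0 0 -0.001 0 0 0;0 0 0 -0.002 0 0 0;0 0 0 -0.002 0 0 0"

```text
time: 25.45
ee_pos: [0.5401, 0.0924, 0.17]
eef_rot: [1.0, -0.026, 0.003, -0.002]
ft_force: [11.6, 0.2, -4.4]
width: 0.0235
grip_force: 50.0
```

End stop felt (11.6 N) at rod x ≈ −105 mm, as expected. Unhook: forward, sideways, back out.

Request:
play_rows --increments "0 0 0 0.008 0 0 0;0 0 0 0.018 0 0 0;0 0 0 0.027 0 0 0;0 0 0 0.035 0 0 0;0 0 0 0.035 0 0 0;0 0 0 0.035 0.012 0 0;0 0 0 0.035 0.024 0 0;0 0 0 0.035 0.038 0 0"

```text
time: 26.25
ee_pos: [0.5708, 0.0511, 0.1694]
eef_rot: [1.0, -0.026, 0.001, -0.002]
ft_force: [-0.4, -0.6, -2.4]
width: 0.0236
grip_force: 50.0
```

Request:
play_rows --increments "0 0 0 0 0 0 0;0 0 0 -0.03 0 0 0;0 0 0 -0.06 0 0 0;0 0 0 -0.09 0 0 0;0 0 0 -0.11 0 0 0;0 0 0 -0.11 0 0 0"

```text
time: 26.85
ee_pos: [0.4595, 0.0584, 0.1696]
eef_rot: [1.0, -0.026, 0.001, -0.001]
ft_force: [1.6, -0.7, -2.0]
width: 0.0232
grip_force: 50.0
```

```bash
python3 - <<'E'
from rod import *
s=read_state();M=R.from_quat(s["eef_rot"]).as_matrix()
G=m.T@(np.array(s["ee_pos"])-M@[0,0,.0312]-st);print("rod in stand",G.round(4),s["ft_force"])
v=view("wrist");save("w20",v);hookcheck(v);tool([.447,-.342,.17],0)
a,b=view("scene"),view("side");save("s20",a);save("d20",b)
# ball (dark steel) moved? difference of scene/side pictures near the back and forward places
for n,v1,v0 in [("scene",a,load("s1")),("side",b,load("d1"))]:
    for t in (0,.06):
        p=proj(v1,st+m@np.array([.126-t,0,.238]),1).round(1);q=p.astype(int)
        print(n,t,p,"diff",np.abs(v1[0].astype(int)-v0[0])[q[1]-3:q[1]+4,q[0]-3:q[0]+4].mean().round(1))
    p=proj(v1,st+m@np.array([-.04,0,.186]),1).astype(int);print(n,"bolt front px",p,v1[0][p[1],p[0]],v0[0][p[1],p[0]])
E
```

```text
rod in stand [-0.1843 -0.0542  0.2008] [ 1.55085852 -0.69950296 -2.00852678]
pred shaft@60,@100 [258.9 138.5] [259.   58.2] handle end [236.2 194.7] [281.5 194.8]
138 252 264 13
58 235 264 19
shift [ 0.0069  0.4003 -0.0014] pose [0.4609 0.0582 0.1698]
heading deg -2.980494243404119 tool z [ 0.0027  0.0028 -1.    ]
rotvec [-0.0028 -0.0026 -0.052 ]
scene 0 [322.4 168.6] diff 17.1
scene 0.06 [305.5 159.9] diff 18.4
scene bolt front px [276 156] [196 185 173] [184 115  69]
side 0 [195.2 181.3] diff 14.9
side 0.06 [210.  183.8] diff 15.4
side bolt front px [237 198] [177 152 137] [149 100  58]
```

The bolt's steel now shows out in front of the board in both views. Return the rod to its old place.

Request:
play_rows --increments "0 0 -0.02 0 0.04 0 0;0 0 -0.052 0 0.09 0 0;0 0 -0.052 0 0.14 0 0;0 0 -0.052 0.003 0.19 0 0;0 0 -0.052 0.007 0.24 0 0;0 0 -0.052 0.007 0.29 0 0;0 0 -0.052 0.007 0.34 0 0;0 0 -0.052 0.007 0.385 0 0"

```text
time: 27.8
ee_pos: [0.4481, -0.3297, 0.1673]
eef_rot: [1.0, -0.001, 0.0, -0.002]
ft_force: [0.3, -0.4, -1.6]
width: 0.024
grip_force: 50.0
```

Request:
play_rows --increments "0 0 0 0 0.015 0 0;0 0 0 0 0.015 0 0;0 0 0 0 0.015 0.03 0;0 0 0 0 0.015 0.07 0;0 0 0 0 0.015 0.11 0;0 0 0 0 0.015 0.14 0;0 0 0 0 0.015 0.17 0;0 0 0 0 0.015 0.17 0"

```text
time: 28.6
ee_pos: [0.4467, -0.3375, -0.0063]
eef_rot: [1.0, 0.001, -0.002, -0.004]
ft_force: [0.3, 0.9, -2.4]
width: 0.0234
grip_force: 50.0
```

```bash
python3 - <<'E'
from rod import *
v=view("wrist");save("w21",v);tool([.447,-.342,-.0275],0.003);print(read_state()["ft_force"])
E
```

```text
shift [-0.001   0.0034  0.0238] pose [ 0.4481 -0.3387 -0.0036]
heading deg 0.09811569895421834 tool z [-0.0015  0.0066 -1.    ]
rotvec [-0.0066  0.0015 -0.0013]
[ 0.59262122 -0.56172435 -0.51488314]
```

Request:
play_rows --increments "-0.006 0 0 0 0.003 0.01 0;-0.006 0 0 0 0.003 0.018 0;-0.006 0 0 0 0.003 0.021 0;-0.006 0 0 0 0.003 0.023 0;-0.006 0 0 0 0.003 0.023 0"

```text
time: 29.15
ee_pos: [0.4486, -0.3438, -0.0252]
eef_rot: [1.0, -0.0, 0.001, 0.001]
ft_force: [-0.1, 0.3, -1.3]
width: 0.0238
grip_force: 50.0
```

Request:
play_rows --increments "0 0 0 0 0 0.001 0;0 0 0 0 0 0.002 0;0 0 0 0 0 0.002 0;0 0 0 0 0 0.002 0"

```text
time: 29.55
ee_pos: [0.4485, -0.3438, -0.0273]
eef_rot: [1.0, -0.0, 0.001, 0.001]
ft_force: [0.5, -0.7, -1.5]
width: 0.0235
grip_force: 50.0
```

Request:
play_rows --increments "0 0 0 0 0 0.001 0;0 0 0 0 0 0.001 0;0 0 0 0 0 0.001 0.6;0 0 0 0 0 0.001 0.6;0 0 0 0 0 0.001 0.6;0 0 0 0 0 0.001 0.6;0 0 0 0 0 0.001 0.6;0 0 0 0 0 0.001 0.6"

```text
time: 30.35
ee_pos: [0.4485, -0.3438, -0.0283]
eef_rot: [1.0, -0.0, 0.001, 0.001]
ft_force: [0.2, -0.6, -0.5]
width: 0.0519
grip_force: 0.0
```

Request:
play_rows --increments "0 0 0 0 0 -0.02 0.6;0 0 0 0 0 -0.06 0.6;0 0 0 0 0 -0.11 0.6;0 0 0 0 0 -0.16 0.6;0 0 0 0 0 -0.21 0.6;0 0 0 0 0 -0.26 0.6;0 0 0 0 0 -0.31 0.6;0 0 0 0 0 -0.36 0.6"

```text
time: 31.15
ee_pos: [0.4476, -0.3427, 0.334]
eef_rot: [1.0, -0.0, 0.001, 0.001]
ft_force: [1.1, -0.4, 0.4]
width: 0.052
grip_force: 0.0
```

Request:
play_rows --increments "0 0 0 0.06 -0.2 -0.1 0.6;0 0 0 0.11 -0.35 -0.1 0.6;0 0 0 0.11 -0.35 -0.1 0.6;0 0 0 0.11 -0.35 -0.1 0.6;0 0 0 0.11 -0.35 -0.1 0.6;0 0 0 0.11 -0.35 -0.1 0.6;0 0 0 0.11 -0.35 -0.1 0.6;0 0 0 0.11 -0.35 -0.1 0.6"

```text
time: 31.95
ee_pos: [0.5582, 0.0113, 0.4319]
eef_rot: [1.0, 0.002, 0.001, 0.001]
ft_force: [0.4, -0.3, -0.1]
width: 0.0524
grip_force: 0.0
```

```bash
python3 - <<'E'
from rod import *
s=read_state();print(s["ee_pos"],s["width"])
v=view("wrist");save("w22",v)
h=cv2.cvtColor(v[0],cv2.COLOR_RGB2HSV)
O=np.array([.4485,-.3438,.003])
print("rod pred",[proj(v,O+np.array(P),1).round(1).tolist() for P in [(-.068,.012,.026),(.032,-.012,.026),(.182,0,.013),(.182,.036,.013)]])
mk=((h[...,0]<14)&(h[...,1]>110)&(h[...,2]>45)&(h[...,2]<150)).astype(np.uint8);p=proj(v,O+np.array([-.018,0,.026]),1).astype(int)
k,l,S,c=cv2.connectedComponentsWithStats(mk);i=l[p[1],p[0]];print("handle",S[i],c[i])
sat=v[0].max(2).astype(int)-v[0].min(2);steel=((sat<35)&(v[0].max(2)>100)).astype(np.uint8)
k,l,S,c=cv2.connectedComponentsWithStats(steel)
for i in range(1,k):
    if 60<S[i,4]<4000: print("steel",S[i].tolist())
for t in (0,.06): print("bolt end/ball pred",t,[proj(v,st+m@np.array(P),1).round(1).tolist() for P in [(.006-t,.01,.184),(.006-t,-.01,.184),(.126-t,0,.238)]])
print("plate pred",[proj(v,st+m@np.array(P),1).round(1).tolist() for P in [(-.044,.075,.161),(-.044,-.075,.161),(-.034,.075,.161)]])
# plate ends: bright wood against darker table along the plate's row
a,b=[proj(v,st+m@np.array([-.039,y,.161]),1) for y in (.075,-.075)]
for q in (a,b): print(q.round(1),v[0][int(q[1]),int(q[0])-9:int(q[0])+10].astype(int).sum(1).tolist())
q=(a*.7+b*.3);print("rows",q.round(1),v[0][int(q[1])-12:int(q[1])+13,int(q[0])].astype(int).sum(1).tolist())
E
```

```text
[0.55817545 0.01132729 0.43192804] 0.052445486355335594
rod pred [[405.5, 222.3], [423.2, 180.9], [426.2, 111.0], [409.3, 110.9]]
handle [402 179  20  43 582] [411.48969072 199.54467354]
steel [182, 30, 30, 131, 1664]
steel [184, 60, 6, 15, 88]
steel [7, 68, 49, 47, 551]
steel [361, 109, 18, 71, 266]
steel [406, 109, 22, 71, 361]
steel [468, 218, 44, 23, 453]
steel [218, 234, 8, 22, 103]
steel [174, 267, 183, 10, 1248]
bolt end/ball pred 0 [[192.6, 95.7], [205.8, 96.5], [189.4, -10.0]]
bolt end/ball pred 0.06 [[193.1, 135.7], [205.7, 136.4], [190.1, 44.7]]
plate pred [[156.6, 126.0], [247.6, 131.1], [156.3, 119.7]]
[156.5 122.9] [380, 378, 372, 366, 383, 378, 383, 374, 373, 449, 499, 517, 519, 511, 506, 512, 514, 514, 515]
[247.7 128.1] [545, 544, 546, 541, 533, 545, 535, 543, 529, 381, 211, 203, 229, 227, 237, 226, 224, 231, 219]
rows [183.9 124.4] [361, 370, 359, 369, 386, 389, 404, 452, 453, 490, 527, 519, 525, 536, 519, 276, 334, 325, 335, 438, 437, 448, 443, 463, 451]
```

```bash
python3 - <<'E'
from rod import *
v=load("w22");sat=v[0].max(2).astype(int)-v[0].min(2)
for r in range(28,164,6):
    c=np.where((sat[r,170:225]<35)&(v[0][r,170:225].max(1)>80))[0]+170;print(r,(c.min(),c.max()) if len(c) else None,end="; ")
print();print(v[0][120:150:2,199].tolist())
E
```

```text
28 (np.int64(207), np.int64(207)); 34 (np.int64(192), np.int64(207)); 40 (np.int64(183), np.int64(205)); 46 (np.int64(183), np.int64(205)); 52 (np.int64(202), np.int64(204)); 58 (np.int64(192), np.int64(205)); 64 (np.int64(184), np.int64(210)); 70 (np.int64(184), np.int64(210)); 76 (np.int64(191), np.int64(210)); 82 (np.int64(192), np.int64(205)); 88 (np.int64(193), np.int64(205)); 94 (np.int64(193), np.int64(205)); 100 (np.int64(191), np.int64(205)); 106 (np.int64(192), np.int64(205)); 112 (np.int64(193), np.int64(205)); 118 (np.int64(193), np.int64(205)); 124 (np.int64(193), np.int64(205)); 130 (np.int64(186), np.int64(205)); 136 (np.int64(184), np.int64(196)); 142 (np.int64(184), np.int64(196)); 148 (np.int64(187), np.int64(196)); 154 (np.int64(185), np.int64(196)); 160 (np.int64(185), np.int64(196)); 
[[197, 190, 176], [200, 193, 178], [197, 191, 174], [199, 192, 176], [197, 191, 173], [196, 187, 174], [196, 187, 172], [197, 190, 176], [188, 154, 106], [236, 188, 120], [230, 183, 112], [234, 187, 116], [231, 182, 113], [222, 171, 104], [219, 166, 102]]
```

Everything checks out: bolt end at row 135 against 136 expected for full travel, ball at its forward place, plate hung at its place, rod on the mat.

```bash
python3 -c "
from bench import *
print(close_job())"
```

```text
the job is handed in; nothing more can be done
None
```

The job is handed in at about 32 s of the 72 s allowed. The caddy hangs upright and centred on the cleat, the bolt was drawn to its end stop with the rod's hook, and the rod is back on the mat. No verdict came back. On the way, the caddy's foot bumped the cleat lightly and tilted in the grip, and I levelled it before hanging.

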